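Stamp a set of blanks in a pinned die under the hand press

ROBOT

A 7-joint arm with a two-finger parallel gripper is mounted at the origin on the work surface. World frame = base frame: x ahead of the robot, y to its left, z up, the work surface at z = 0. Lengths are in m, angles in rad, forces in N, time in s.
With the tool pointing down it reaches from about 0.425 to 0.925 m from the base axis. Payload 6.8 kg.
Tool frame: the origin (TCP) lies between the finger pads; the fingertips stand r.tcp_to_tips ahead of it and the grasp point (between the pads) is the TCP (r.tcp_to_tips is the distance from the TCP to the fingertips, in m); z points along the fingers, y is the line along which they close (so a half turn about z gives the same grasp; the last joint's range is limited). The gripper opens to 85 mm and grips with 20 to 120 N. Pads are 22 mm wide; open, the fingers measure 114 mm over their backs; the gripper's body (76 mm by 85 mm) begins 54 mm behind the grasp point. The pads swing forward as they close: fully open they stand 13 mm farther back than shut.
Start: joints at [1.171, 0.477, 0.022, 1.555, -0.011, 1.109, -0.083], TCP at [0.194, -0.646, 0.211] pointing down, gripper open.
Joint ranges: [-2.96, 2.96], [-0.34, 2.1], [-1.41, 1.46], [0.24, 2.44], [-1.37, 4.51], [0.17, 1.92], [-2.96, 2.96]. Speed limits (rad/s): [2.39, 2.39, 3.14, 3.14, 3.14, 3.14, 3.14].

INTERFACE

Orientations are given as a rotation vector (axis times angle).
In Python, from bench import r gives the robot as it stands.
- The arm moves only by the tool servo_tool, never from a script. Its argument "commands" is a list of rows, each a list of 2 entries, a list of its own where there are three numbers: the shift along the tool's x, y, z normalised to -1 to 1, where 1 is 250 mm, then the turn, a rotation vector about the tool's x, y, z normalised to -1 to 1, where 1 is 90 degrees. In form: [[[dx, dy, dz], [ax, ay, az]], ...]. A call has 1 to 20 rows; each row is the pose to reach, as a shift and turn from the pose commanded when the call began, along the tool's axes at that moment; what a row does not reach only later rows make up. A row lasts 1/10 s, in which the tool goes at most 50 mm and 8.59 degrees, less where a joint would pass 70% of its speed; a pose out of reach is approached as far as the arm can. A call with a number of a shift or a turn outside -1 to 1 is refused whole. A call with a gripper value outside its range is refused whole. "claw" is the closure, from 0 (fully open) to 1 (shut), set as the call begins (left out, the last holds). The fingers move at their own pace and stop on an object; "squeeze" is the grip in N (left out, the last holds). Time passes only in rows, so rows that repeat a pose let the fingers close. It gives the time, the measured TCP pose, the force, the opening and the grip force at its end, in the units of the state.
- r.get_obs(): the state, without advancing time (a new reading comes with each control period).
- r.grab_frame(name): name is "scene" or "top" or "wrist"; returns (picture, depth): 420x560x3 uint8, red, green, blue; 420x560 float32, m along the optical axis (not along the pixel's ray), 0 where there is no reading.
- r.camera_model(name): a dict with "fx", "fy", "cx", "cy" (pixels), "extrinsics" (4x4, takes a point from camera to world coordinates); the wrist camera has in their place "hand_eye" (4x4, takes a point from camera to tool coordinates, whose origin is the TCP and whose axes are the flange's). Camera axes: x right, y down, z forward; pixel columns grow to the right and rows downward; lengths in m; the calibration is good to about 2 mm. The wrist camera is an equidistant fisheye: a pixel r from the principal point sees the ray r / f radians off the axis. A picture is of the moment at which its call begins: read the wrist's pose just before it. camera_model takes no time and is no camera call.
- r.hand_in(): hands the job in; it is judged then, once.
Trained networks look in the newest picture that a camera, given by its name, has taken for a name from the list of things; names that differ only in an ending like _2 or _b are one class to them, and where a whole thing is asked for, a point or a joint stands for the part that bears it (a point fixed in the world has none). Each returns a list of dicts, best first, with "confidence" (0 to 1); they miss things now and then, are a little off and sometimes report something else, mostly with a low value. They report only what shows in the picture. A call takes as long as a camera call. They do not tell look-alikes from the thing itself.
- r.boxes_of(camera, target): "uv" ([column, row] in pixels, amid what is visible of it).
- r.mark_of(camera, target): "uv" ([column, row] in pixels: a listed point, or the origin of a listed thing).
The state is a dict: "clock": time; "joints": joint angles; "qvel": joint speeds; "tau": joint torques, N m; "tcp_pos": TCP position; "orientation": TCP orientation; "contact_force": force on the tool from outside, world axes, zero at the start; "moment": the same for the moment, N m; "grip_width": finger opening in m; "gripper_force": force on a finger pad.
Only numpy, scipy, OpenCV 4.12 (cv2) and the standard library are available. Lean on these libraries where they do the work, as an engineer would, in place of code of your own. Each camera call takes 0.05 s, during which the arm holds its last target. There are 200 camera calls.

TASK

Set every brass blank flat in a pocket of the die base and, with the base still in its loading outline, lower the holed top plate over the two guide pins until it rests flush. Slide the closed die along the bench, without lifting it, squarely into the outline under the hand press, push the press head fully down to its stop and let it rise. Then slide the closed die back squarely into its loading outline, lift the top plate off and lay it flat on the bench clear of the die, leaving the blanks in their pockets for inspection and the hammer, tin and steel block undisturbed.

Things in the scene. Friction and masses are not known exactly. Their poses are not given: they have to be found in the camera images.
- die_base: Loose aluminium die base (about 0.5 kg), 116 (x) x 154 (y) x 14 mm thick, lying flat. Origin: centre of its underside; z up. Four round pockets, 28 mm wide, 6 mm deep (floor 8 mm up), at x = +-32, y = +-28 mm. Two steel pins, 10 mm thick with tapered tips, at x = 0, y = +-64 mm, tips 41 mm above the underside. The closed die weighs about 1 kg and slides on the bench with friction about 0.6.
- die_handle (a point): Point on top of the die base's dark tongue handle, 36 mm above the bench, at x = -100 mm of the base (its side towards the robot); axes like the base's. The handle is 14 mm thick (y), runs from x = -58 to -120 mm, from 2 mm above the bench. Pinch it here from above, fingers closing along y, with a firm grip (60 N), to slide the die.
- top_plate: Loose steel top plate (about 0.35 kg), 116 (x) x 154 (y) x 14 mm, flat on the bench. Origin: centre of its underside. Two 12 mm through holes at x = 0, y = +-64 mm for the pins; four 34 mm square windows at x = +-32, y = +-28 mm pass over the blanks. Central dark grip block 22 (x) x 18 (y) mm, top at 59 mm. Fits either way round. Flush: origin 14 mm above the base's.
- loading_mark: White painted outline on the bench (128 x 166 mm, lines 4 mm, no height), the loading position in which the die base stands at the start. Fixed. Origin: its centre, on the bench; x and y axes like those of a die base standing squarely in it.
- press_mark (a point): Centre, on the bench, of the white outline (128 x 166 mm) under the green hand press; fixed. The die stands squarely with its axes along these, handle to -x. Column: 36 mm wide, foot from x = +85 mm. Overhead arm 132 mm above the bench, reaching to x = -21 mm: the die's handle stays clear of it. The ram's foot, 89 mm up, clears the closed die (73 mm high); at its stop it meets the grip block.
- press_head (a point): Centre of the top of the press's black round head (44 mm wide), 208 mm above the bench when up; straight above press_mark. Push straight down.
- press_ram (a joint): Travel of the sprung press ram: 0 up, 0.015 m at its stop. The spring takes about 4 N to start and 11 N at the stop; it rises by itself when let go. The stop is firm: do not push far past it.
- blank1: Loose brass blank, a plain solid disc 24 mm in diameter and 18 mm high (0.07 kg), standing upright on the bench. Origin: centre of its underside. Two to four blanks are present, all alike; any blank may go in any pocket, one in each. Seated, it stands 12 mm above the base's top face.
- blank2: Loose brass blank, a plain solid disc 24 mm in diameter and 18 mm high (0.07 kg), standing upright on the bench. Origin: centre of its underside. Two to four blanks are present, all alike; any blank may go in any pocket, one in each. Seated, it stands 12 mm above the base's top face.
- blank3: Loose brass blank, a plain solid disc 24 mm in diameter and 18 mm high (0.07 kg), standing upright on the bench. Origin: centre of its underside. Two to four blanks are present, all alike; any blank may go in any pocket, one in each. Seated, it stands 12 mm above the base's top face.
- blank4: Loose brass blank, a plain solid disc 24 mm in diameter and 18 mm high (0.07 kg), standing upright on the bench. Origin: centre of its underside. Two to four blanks are present, all alike; any blank may go in any pocket, one in each. Seated, it stands 12 mm above the base's top face.
- polish_tin: Bystander: low round tin, 60 mm wide, 35 mm high. Origin: centre of its underside.
- bench_hammer: Bystander: hammer, about 220 mm long, lying on the bench. Origin: middle, on the bench.
- bench_block: Bystander: square steel block 60 x 60 x 20 mm. Origin: centre of its underside.
Mind the look-alikes: they are no part of the job. What is shaped like the die_base but green or purple is not meant.

How it is judged:
On the way, in this order (a step that is already met when the one before it is completed fails the run):
1. every blank sits flat in a pocket of the die base (z of blank1 in the frame of die_base between 0.005 and 0.0115 m and angle between the z axis of each of blank1, blank2, blank3, blank4 and the z axis of die_base, either way round below 0.12 rad and horizontal distance between each of blank1, blank2, blank3, blank4 and die_base below 0.052 m and z of blank2 in the frame of die_base between 0.005 and 0.0115 m and z of blank3 in the frame of die_base between 0.005 and 0.0115 m and z of blank4 in the frame of die_base between 0.005 and 0.0115 m), for 0.2 s.
2. the top plate rests flush on the base over both pins, in the loading outline (all of step 1 and z of top_plate in the frame of die_base between 0.011 and 0.0165 m and horizontal distance between top_plate and die_base below 0.004 m and angle between the x axis of top_plate and the x axis of die_base, either way round below 0.07 rad and angle between the z axis of top_plate and the z axis of die_base, either way round below 0.04 rad and angle between top_plate's own z axis and vertical below 0.1 rad and horizontal distance between die_base and loading_mark below 0.06 m), for 0.2 s.
3. the closed die stands squarely in the outline under the press (all of step 1 and z of top_plate in the frame of die_base between 0.011 and 0.0165 m and horizontal distance between top_plate and die_base below 0.004 m and angle between the x axis of top_plate and the x axis of die_base, either way round below 0.07 rad and angle between the z axis of top_plate and the z axis of die_base, either way round below 0.04 rad and angle between top_plate's own z axis and vertical below 0.1 rad and horizontal distance between die_base and press_mark below 0.012 m and angle between the x axis of die_base and the x axis of press_mark, either way round below 0.15 rad and linear speed of each of die_base, top_plate below 0.02 m/s), for 0.2 s.
4. the press head is pushed down to its stop over the closed die (z of top_plate in the frame of die_base between 0.011 and 0.0165 m and horizontal distance between top_plate and die_base below 0.004 m and angle between the x axis of top_plate and the x axis of die_base, either way round below 0.07 rad and angle between the z axis of top_plate and the z axis of die_base, either way round below 0.04 rad and angle between top_plate's own z axis and vertical below 0.1 rad and horizontal distance between die_base and press_mark below 0.012 m and angle between the x axis of die_base and the x axis of press_mark, either way round below 0.15 rad and value of joint press_ram above 0.013 m), for 0.1 s.
5. the head has risen and the closed die stands squarely in its loading outline (all of step 1 and z of top_plate in the frame of die_base between 0.011 and 0.0165 m and horizontal distance between top_plate and die_base below 0.004 m and angle between the x axis of top_plate and the x axis of die_base, either way round below 0.07 rad and angle between the z axis of top_plate and the z axis of die_base, either way round below 0.04 rad and angle between top_plate's own z axis and vertical below 0.1 rad and horizontal distance between die_base and loading_mark below 0.012 m and angle between the x axis of die_base and the x axis of loading_mark, either way round below 0.15 rad and linear speed of each of die_base, top_plate below 0.02 m/s and value of joint press_ram below 0.003 m), for 0.2 s.
At the end, for the whole second after the job is handed in: Every blank sits flat in a pocket (within 3.5 mm of its floor), the base is at rest within 12 mm and 0.15 rad of its loading outline, the plate lies flat on the bench (within 5 mm, 0.06 rad), grip up, over 110 mm from the base, centre to centre, and the press head is up (all of step 1 and height (world z) of top_plate below 0.005 m and angle between top_plate's own z axis and vertical below 0.06 rad and horizontal distance between top_plate and die_base above 0.11 m and horizontal distance between die_base and loading_mark below 0.012 m and angle between the x axis of die_base and the x axis of loading_mark, either way round below 0.15 rad and linear speed of each of die_base, top_plate below 0.02 m/s and value of joint press_ram below 0.003 m); the robot touches nothing.
It fails at once if the die base is lifted off the bench (height (world z) of die_base above 0.012 m).
It fails at once if the die base is tipped (angle between die_base's own z axis and vertical above 0.2 rad).
It fails at once if the tin is disturbed (distance of polish_tin from where it was at the start of the episode above 0.03 m).
It fails at once if the hammer is disturbed (distance of bench_hammer from where it was at the start of the episode above 0.03 m).
It fails at once if the steel block is disturbed (distance of bench_block from where it was at the start of the episode above 0.03 m).
Of blank1, blank2, blank3, blank4 only 2 to 4 are there at a start; the rules pass over those that are not, and their reading is None.
At some moment in a run one of blank1, blank2, blank3, blank4, top_plate may be knocked a few centimetres aside while the robot is not near it.
It also fails if it takes over 208 s, if anything falls off the work surface, if the arm or the gripper's body presses on something with over 40 N, if the wrist force passes 120 N, or if a joint passes its speed limit or range.

## Working session

There is one attempt and no reset: what is moved stays moved. The work goes in short steps, Python scripts to look and compute and a tool call to move; the robot and the scene stay as the last step left them, time stands still between calls to the robot, and variables do not carry over. Pictures are saved under pics/ and viewed, at most 14 in all, crops included, and the job is handed in when it is done.

Besides the shell and the picture viewer there is one more tool, called as name(argument=value, ...), one argument or row to a line, values as JSON. servo_tool: Moves the arm, as the interface text tells. Scaled input: -1 to 1 covers 250 mm each way for a shift and 90 degrees each way for a turn. Its arguments: {"type":"object","properties":{"commands":{"type":"array"},"claw":{"type":"number"},"squeeze":{"type":"number"}},"required":["commands"]}

```bash
ls; mkdir -p pics; python3 - <<'E'
from bench import r
import cv2
o=r.get_obs(); print({k:o[k] for k in('clock','tcp_pos','orientation','grip_width')}, r.tcp_to_tips)
for n in('scene','top'):
    p,d=r.grab_frame(n); cv2.imwrite(f'pics/{n}0.png',p[:,:,::-1])
    m=r.camera_model(n);print(n,m)
    for t in('die_base','die_handle','top_plate','loading_mark','press_mark','press_head','blank1','polish_tin','bench_hammer','bench_block'):
        try: print(t,[(x['uv'],round(x['confidence'],2)) for x in r.mark_of(n,t)][:6])
        except Exception as e: print(t,e)
print(r.camera_model('wrist'))
E
```

```text
pics
{'clock': 0.0, 'tcp_pos': array([ 0.19398007, -0.64585024,  0.21041204]), 'orientation': array([-3.10640169e+00, -4.56505241e-01,  6.57021187e-04]), 'grip_width': 0.08526822252227753} 0.019
scene {'fx': 499.75882169892986, 'fy': 499.75882169892986, 'cx': 288.90991182900365, 'cy': 209.04300640912092, 'extrinsics': array([[-0.18868739,  0.73968291, -0.6459615 ,  1.30619263],
       [ 0.98201725,  0.14631199, -0.1193102 ,  0.20558083],
       [ 0.0062602 , -0.65685766, -0.75398861,  1.08093685],
       [ 0.        ,  0.        ,  0.        ,  1.        ]])}
die_base [([390.8, 187.1], 0.8), ([152.8, 174.4], 0.77), ([262.1, 255.3], 0.75), ([271.4, 327.5], 0.73)]
die_handle [([160.9, 141.0], 0.97), ([262.7, 220.8], 0.86), ([418.2, 166.6], 0.6)]
top_plate [([361.7, 289.2], 0.62)]
loading_mark [([366.2, 292.3], 0.54), ([206.6, 321.1], 0.49)]
press_mark []
press_head [([137.7, 203.5], 0.79)]
blank1 [([318.6, 229.1], 0.6), ([362.0, 225.5], 0.59), ([198.8, 199.4], 0.44)]
polish_tin [([272.6, 329.5], 0.67)]
bench_hammer [([445.3, 247.4], 0.63)]
bench_block [([209.8, 323.8], 0.67)]
top {'fx'
[... 644 characters left out ...]
]
press_mark []
press_head [([406.5, 168.4], 0.62)]
blank1 [([249.3, 241.8], 0.6), ([220.2, 253.3], 0.37)]
polish_tin [([276.9, 144.8], 0.78)]
bench_hammer [([146.7, 241.3], 0.87), ([299.6, 204.1], 0.21)]
bench_block [([323.0, 137.5], 0.61)]
{'fx': 325.19226210127806, 'fy': 325.19226210127806, 'cx': 279.30083707530093, 'cy': 210.22176656799786, 'hand_eye': array([[ 1.55070424e-04, -9.54256270e-01, -2.98989876e-01,
         7.68593618e-02],
       [ 9.99999947e-01,  6.24301000e-05,  3.19395767e-04,
         9.75453842e-05],
       [-2.86119446e-04, -2.98989910e-01,  9.54256230e-01,
        -1.61858074e-01],
       [ 0.00000000e+00,  0.00000000e+00,  0.00000000e+00,
         1.00000000e+00]])}
```

View pics/top0.png

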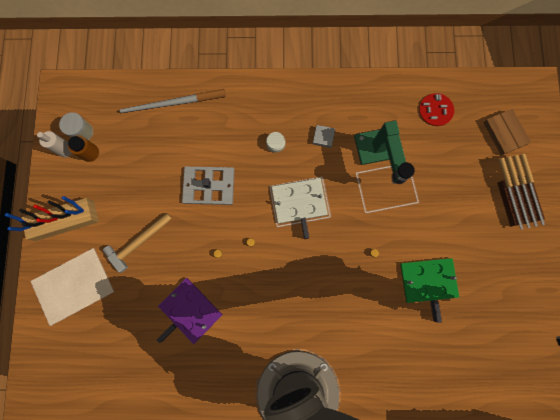

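View pics/scene0.png

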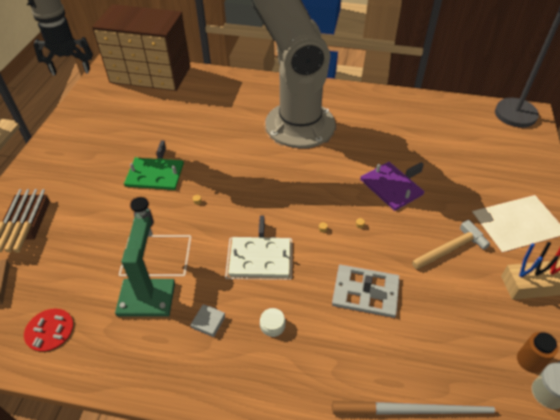

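The top view shows the white die base at (299,200) with its handle at (305,228), and the plate at (207,186). There are three blanks at (218,253), (250,242) and (375,253), and the press outline is around (388,188). The green and purple bases are look-alikes. Next I'll work out coarse poses.

```bash
cat > h.py <<'E'
import numpy as np, cv2
from scipy.spatial.transform import Rotation as R
from bench import r
def tcp(o=None):
    o=o or r.get_obs(); T=np.eye(4); T[:3,:3]=R.from_rotvec(o['orientation']).as_matrix(); T[:3,3]=o['tcp_pos']; return T
def rays(cam,uv,T=None):
    m=r.camera_model(cam); uv=np.atleast_2d(np.asarray(uv,float))
    x=(uv-[m['cx'],m['cy']])/[m['fx'],m['fy']]
    if cam=='wrist':
        th=np.linalg.norm(x,axis=1,keepdims=True); s=np.where(th>1e-9,np.tan(th)/np.maximum(th,1e-9),1); x=x*s
        E=(tcp() if T is None else T)@m['hand_eye']
    else: E=m['extrinsics']
    d=np.c_[x,np.ones(len(x))]@E[:3,:3].T
    return E[:3,3],d
def at_z(cam,uv,z,T=None):
    o,d=rays(cam,uv,T); return o+d*((z-o[2])/d[:,2:3])
def cloud(cam,dep,T=None):
    h,w=dep.shape; v,u=np.mgrid[:h,:w]; o,d=rays(cam,np.c_[u.ravel(),v.ravel()],T)
    P=o+d*dep.ravel()[:,None]; P[dep.ravel()==0]=np.nan; return P.reshape(h,w,3)
def look(cam,name=None):
    T=tcp(); p,d=r.grab_frame(cam)
    if name: cv2.imwrite(f'pics/{name}.png',p[:,:,::-1])
    return p,d,T
def go(x,y,z,yaw,T=None):
    """normalised shift and turn to a downward tool pose; yaw (deg) = direction of tool x"""
    T=tcp() if T is None else T; a=np.radians(yaw)
    G=np.array([[np.cos(a),np.sin(a),0],[np.sin(a),-np.cos(a),0],[0,0,-1]])
    s=T[:3,:3].T@(np.array([x,y,z])-T[:3,3])/.25
    t=R.from_matrix(T[:3,:3].T@G).as_rotvec()/(np.pi/2)
    print('go',np.round([x,y,z,yaw],4),'shift',np.round(s,4),'turn',np.round(t,4)); return s,t
E
python3 - <<'E'
from h import *
p,d,T=look('top'); C=cloud('top',d)
hsv=cv2.cvtColor(p,cv2.COLOR_RGB2HSV)
def w(u,v,hw): return slice(v-hw,v+hw),slice(u-hw,u+hw)
def rect(u,v,hw,zlo,zhi,extra=None):
    s=w(u,v,hw); m=(C[s][...,2]>zlo)&(C[s][...,2]<zhi)
    if extra is not None:m&=extra[s]
    n,l,st,ce=cv2.connectedComponentsWithStats(m.astype(np.uint8)); 
    i=1+np.argmax(st[1:,4]); P=C[s][l==i]
    q=cv2.minAreaRect((P[:,:2]*1000).astype(np.float32)); return q,np.median(P,0),len(P)
print('bench z',np.nanmedian(C[260:300,100:140,2]))
print('base',rect(299,200,45,.008,.02)); print('plate',rect(207,186,45,.006,.02))
for u,v in((218,253),(250,242),(375,253)):
    m=(C[w(u,v,10)][...,2]>.011); P=C[w(u,v,10)][m]; print('blank',P.mean(0),np.ptp(P,axis=0),len(P))
for n,u,v in(('head',406,168),('tin',276,143),('block',323,136),('hammer',140,243)):
    m=(C[w(u,v,25)][...,2]>.012); P=C[w(u,v,25)][m]; print(n,np.median(P,0),P.min(0),P.max(0))
print('handle',at_z('top',(305.1,228.2),.036),'headpt',at_z('top',(406.5,168.4),.208), at_z('scene',(137.7,203.5),.208))
# white lines of press mark
s=(slice(150,225),slice(345,430)); m=((hsv[...,1]<90)&(hsv[...,2]>130))[s]&(np.abs(C[s][...,2])<.01)
q=cv2.minAreaRect((C[s][m][:,:2]*1000).astype(np.float32)); print('press',q,m.sum())
cv2.imwrite('pics/crop0.png',cv2.resize(p[120:270,170:440,::-1],None,fx=2.9,fy=2.9,interpolation=cv2.INTER_CUBIC))
E
```

```text
bench z 0.0017476557408386828
base (((563.8444213867188, -7.7761077880859375), (120.14270782470703, 154.53204345703125), 9.543279647827148), array([ 0.56210855, -0.00748421,  0.01465515]), 1704)
plate (((609.447998046875, 279.34844970703125), (162.41481018066406, 124.59815979003906), 88.2955093383789), array([0.60869576, 0.2730014 , 0.01501411]), 1341)
blank [0.39846539 0.23909273 0.01877321] [0.02125965 0.02062106 0.01270637] 52
blank [0.43280225 0.14057106 0.01904852] [0.02390512 0.02145962 0.0136883 ] 50
blank [ 0.40141117 -0.22963965  0.01878034] [0.02129967 0.02386082 0.01232137] 54
head [ 0.63656453 -0.26875745  0.17227501] [ 0.58318336 -0.30220216  0.01418417] [ 0.71896189 -0.24213335  0.21517887]
tin [0.74325433 0.06637151 0.03561432] [0.71721306 0.03842472 0.01396327] [0.77356497 0.09508433 0.04303358]
block [ 0.76742586 -0.08452013  0.02102549] [ 0.7341563  -0.11954449  0.01275544] [ 0.80290641 -0.05225243  0.02835853]
hammer [0.43450688 0.48199096 0.02455366] [0.3565452  0.40178117 0.01201559] [0.50542441 0.54707266 0.03445023]
handle [[ 0.47232153 -0.02433946  0.036     ]] headpt [[ 0.60840518 -0.28198958  0.208     ]] [[ 0.60994514 -0.28191501  0.208     ]]
press ((605.7138061523438, -280.6408996582031), (132.2966766357422, 169.2684326171875), 11.42911434173584) 119
```

View pics/crop0.png

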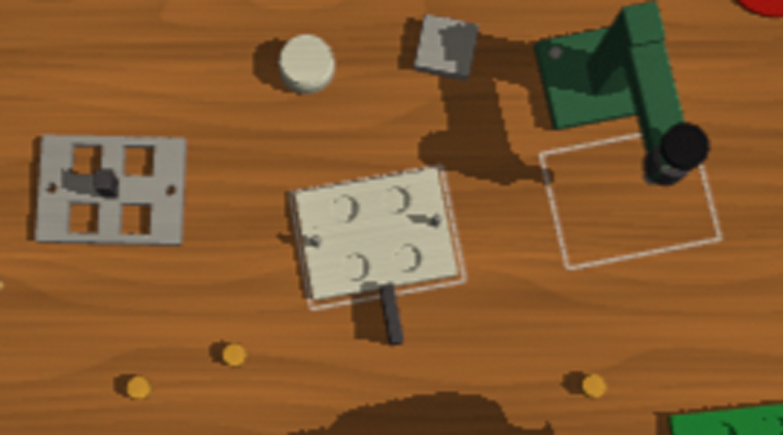

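The base is at about (0.564,-0.008) with yaw 9.5°, and the press mark is at about (0.607,-0.281) with yaw about 11°. Next I'll move the wrist camera over the base, passing blank 3.

```bash
python3 - <<'E'
from h import *
go(.37,-.34,.25,12);go(.53,-.05,.25,9.5)
E
```

```text
go [ 0.37 -0.34  0.25 12.  ] shift [ 1.0261 -0.9718 -0.1544] turn [ 0.     -0.      0.0524]
go [ 0.53 -0.05  0.25  9.5 ] shift [ 1.9728 -1.8986 -0.1544] turn [ 0.     -0.      0.0802]
```

servo_tool(
  commands=[
    [[0.14,-0.13,-0.05],[0,0,0.02]],
    [[0.28,-0.26,-0.1],[0,0,0.05]],
    [[0.42,-0.4,-0.15],[0,0,0.05]],
    [[0.56,-0.54,-0.15],[0,0,0.05]],
    [[0.7,-0.68,-0.15],[0,0,0.05]],
    [[0.84,-0.82,-0.15],[0,0,0.05]],
    [[1,-0.96,-0.15],[0,0,0.05]],
    [[1,-0.96,-0.15],[0,0,0.05]],
    [[1,-0.96,-0.15],[0,0,0.05]],
    [[1,-0.96,-0.15],[0,0,0.05]],
  ],
  claw=0,
  squeeze=40,
)

```text
clock: 2.15
tcp_pos: [0.3639, -0.3459, 0.249]
orientation: [3.123, 0.332, -0.0]
contact_force: [0.0, -0.5, 0.2]
grip_width: 0.0852
gripper_force: 0.0
```

servo_tool(
  commands=[
    [[0.14,-0.13,0],[0,0,0.01]],
    [[0.28,-0.26,0],[0,0,0.02]],
    [[0.42,-0.4,0],[0,0,0.03]],
    [[0.56,-0.54,0],[0,0,0.03]],
    [[0.7,-0.68,0],[0,0,0.03]],
    [[0.84,-0.82,0],[0,0,0.03]],
    [[0.95,-0.94,0],[0,0,0.03]],
    [[0.95,-0.94,0],[0,0,0.03]],
    [[0.95,-0.94,0],[0,0,0.03]],
    [[0.95,-0.94,0],[0,0,0.03]],
  ],
)

```text
clock: 3.15
tcp_pos: [0.5464, -0.0676, 0.2485]
orientation: [3.13, 0.254, -0.002]
contact_force: [0.1, -0.7, 0.2]
grip_width: 0.0851
gripper_force: 0.0
```

```bash
python3 - <<'E'
from h import *
p,d,T=look('wrist','w0'); o=r.get_obs(); print(o['clock'],T[:3,3],np.degrees(np.arctan2(T[1,0],T[0,0])))
for t in('die_base','die_handle','top_plate','blank1','loading_mark'):
    for x in r.mark_of('wrist',t)[:4]: print(t,x['uv'],round(x['confidence'],2),at_z('wrist',x['uv'],{'die_handle':.036}.get(t,0),T).round(4))
E
```

```text
3.2 [ 0.54640479 -0.06763429  0.24854098] 9.292296773135705
die_base [235.6, 153.4] 0.84 [[ 0.561  -0.0092  0.    ]]
die_base [53.5, 309.4] 0.77 [[0.2344 0.31   0.    ]]
die_base [441.6, 330.7] 0.57 [[ 0.3217 -0.3945  0.    ]]
die_base [542.1, 197.0] 0.51 [[ 0.5898 -0.5104  0.    ]]
die_handle [21.8, 336.2] 0.9 [[0.1638 0.3894 0.036 ]]
die_handle [428.4, 382.6] 0.61 [[ 0.2258 -0.3952  0.036 ]]
die_handle [236.0, 241.1] 0.57 [[ 0.4575 -0.0274  0.036 ]]
top_plate [57.8, 97.1] 0.7 [[0.6137 0.2703 0.    ]]
blank1 [71.5, 237.8] 0.76 [[0.3964 0.2424 0.    ]]
blank1 [122.9, 224.4] 0.53 [[0.437 0.145 0.   ]]
```

View pics/w0.png

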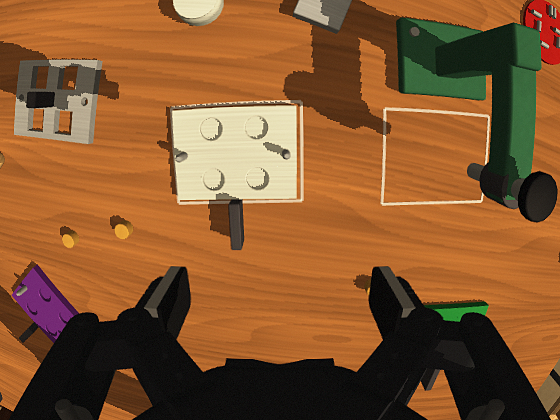

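The wrist view shows the base at (236,153), the handle end at (236,245) and the press outline at (436,157). I'll fit poses precisely from this frame.

```bash
cat >> h.py <<'E'
from scipy.optimize import least_squares
def frame_fit(P,x0,free=True):
    """fit rectangle outline (cx,cy,yaw,hx,hy) to 2d points, mm-scale robust"""
    def f(q,hx=None,hy=None):
        c,s=np.cos(q[2]),np.sin(q[2]); D=P-q[:2]; X=np.abs(D@[c,s])-q[3]; Y=np.abs(D@[-s,c])-q[4]
        o=np.hypot(np.maximum(X,0),np.maximum(Y,0)); return o+np.minimum(np.maximum(X,Y),0)
    q=least_squares(f,x0,loss='soft_l1',f_scale=.002).x; return q,np.median(np.abs(f(q)))
def base_fit(p,d,T,cam='wrist',z=.014,win=None,x0=None,half=(.058,.077)):
    """contour of the thing whose top is at z; win = world box"""
    C=cloud(cam,d,T); m=(C[...,2]>z-.006)&(C[...,2]<z+.007)
    c,s=np.cos(x0[2]),np.sin(x0[2]); D=C[...,:2]-np.array(x0[:2]); X=D@[c,s]; Y=D@[-s,c]
    m&=(abs(X)<half[0]+.02)&(abs(Y)<half[1]+.02)
    m=cv2.morphologyEx(m.astype(np.uint8),cv2.MORPH_OPEN,np.ones((3,3)))
    cs=max(cv2.findContours(m,cv2.RETR_EXTERNAL,cv2.CHAIN_APPROX_NONE)[0],key=cv2.contourArea)[:,0]
    P=at_z(cam,cs,z,T)[:,:2]; return frame_fit(P,[*x0,*half])
E
python3 - <<'E'
from h import *
p,d,T=look('wrist'); C=cloud('wrist',d,T)
print('bench z',np.nanmedian(C[270:300,220:330,2]))
q,e=base_fit(p,d,T,x0=[.562,-.008,.166]); print('base',q,np.degrees(q[2]),e)
c,s=np.cos(q[2]),np.sin(q[2]);print('handle pred',q[:2]-.1*np.array([c,s]))
hsv=cv2.cvtColor(p,cv2.COLOR_RGB2HSV); W=(hsv[...,1]<70)&(hsv[...,2]>120)
def outline(c0,yaw,name):
    c,s=np.cos(yaw),np.sin(yaw); G=at_z('wrist',np.c_[np.meshgrid(np.arange(560),np.arange(420))[0].ravel(),np.meshgrid(np.arange(560),np.arange(420))[1].ravel()],0,T)[:,:2].reshape(420,560,2)
    D=G-c0; X=D@[c,s];Y=D@[-s,c]
    m=W&(abs(X)<.085)&(abs(Y)<.105)&(C[...,2]<.007)
    m&=(abs(X)>.052)|(abs(Y)>.07)
    # thin: remove blobs
    q,e=frame_fit(G[m],[*c0,yaw,.062,.081]); print(name,q,np.degrees(q[2]),e,m.sum()); return q
outline([.562,-.008],.166,'load'); outline([.606,-.281],.2,'press')
# pins: tips at 41mm
for n,(u,v) in (('L',(181,155)),('R',(286,153))): print('pin',n,at_z('wrist',(u,v),.041,T)[0])
for t in('blank1',):
  for x in r.mark_of('wrist',t): print(x['uv'],x['confidence'])
m=((hsv[...,0]>18)&(hsv[...,0]<32)&(hsv[...,1]>130)&(hsv[...,2]>120)); print('c')
for u,v in((69,240),(122,230)):
    s=(slice(v-16,v+16),slice(u-16,u+16)); Z=C[s]; k=(Z[...,2]>.013)&(Z[...,2]<.023); vv,uu=np.nonzero(k)
    P=at_z('wrist',np.c_[uu+u-16,vv+v-16],.018,T); (cx,cy),rad=cv2.minEnclosingCircle((P[:,:2]*1000).astype(np.float32)); print('blank',cx,cy,rad,P.mean(0),k.sum())
cv2.imwrite('pics/w1.png',cv2.resize(p[90:260,160:320,::-1],None,fx=3.5,fy=3.5,interpolation=cv2.INTER_CUBIC))
E
```

```text
bench z -0.0010319331569492718
base [ 0.56252248 -0.00865924  0.17220229  0.05745544  0.0759678 ] 9.866464218826225 0.00047188750133954
handle pred [ 0.4640015  -0.02579448]
load [ 0.56187583 -0.00962829  0.17979131  0.06422092  0.08281341] 10.301283321091962 0.0004817616947738468 373
press [ 0.60551782 -0.28105901  0.19477397  0.06396934  0.08297633] 11.159726676849019 0.0006542884330304338 601
pin L [0.55651265 0.05296665 0.041     ]
pin R [ 0.57704438 -0.06862852  0.041     ]
[73.6, 239.7] 0.76
[123.9, 225.3] 0.73
[369.4, 288.2] 0.43
c
blank 400.66693115234375 237.41921997070312 12.559517860412598 [0.40071898 0.2372314  0.018     ] 140
blank 435.0918884277344 138.67503356933594 12.37097454071045 [0.43507881 0.1385387  0.018     ] 183
```

View pics/w1.png

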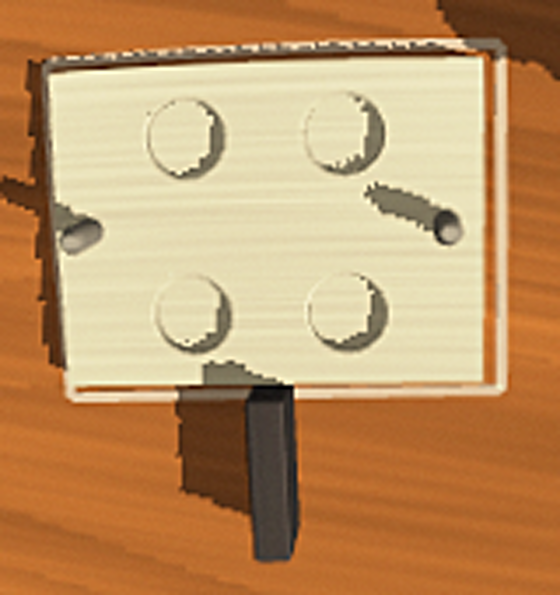

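```bash
python3 - <<'E'
from h import *
T=tcp()
print(at_z('wrist',[(212.9,129.4),(258,127.7),(215.1,179.4),(259.1,178.9)],.014,T), at_z('wrist',[(212.9,129.4),(258,127.7),(215.1,179.4),(259.1,178.9)],.014,T).mean(0))
go(.435,.1385,.10,10)
E
```

```text
[[ 0.58907051  0.024204    0.014     ]
 [ 0.59906546 -0.03051471  0.014     ]
 [ 0.5269198   0.01340681  0.014     ]
 [ 0.53628168 -0.04161114  0.014     ]] [ 0.56283436 -0.00862876  0.014     ]
go [ 0.435   0.1385  0.1    10.    ] shift [-0.3071 -0.8774  0.5958] turn [ 0.0001 -0.     -0.0058]
```

servo_tool(
  commands=[
    [[-0.05,-0.18,0.1],[0,0,0]],
    [[-0.1,-0.35,0.2],[0,0,0]],
    [[-0.16,-0.5,0.3],[0,0,0]],
    [[-0.2,-0.62,0.4],[0,0,0]],
    [[-0.25,-0.75,0.5],[0,0,0]],
    [[-0.307,-0.877,0.596],[0,0,-0.006]],
    [[-0.307,-0.877,0.596],[0,0,-0.006]],
    [[-0.307,-0.877,0.596],[0,0,-0.006]],
    [[-0.307,-0.877,0.596],[0,0,-0.006]],
  ],
)

```text
clock: 4.45
tcp_pos: [0.4362, 0.1381, 0.1005]
orientation: [3.13, 0.273, 0.002]
contact_force: [-0.4, -0.1, -0.4]
grip_width: 0.0852
gripper_force: 0.0
```

```bash
cat >> h.py <<'E'
def blank_fit(d,T,xy,z0=0,cam='wrist'):
    C=cloud(cam,d,T); k=(abs(C[...,2]-z0-.018)<.006)&(np.hypot(C[...,0]-xy[0],C[...,1]-xy[1])<.022)
    vv,uu=np.nonzero(k); P=at_z(cam,np.c_[uu,vv],z0+.018,T)[:,:2]
    c,rad=cv2.minEnclosingCircle((P*1000).astype(np.float32)); print('blank circ',np.round(c,1),round(rad,1),'mean',(P.mean(0)*1000).round(1),len(P)); return P.mean(0)
E
python3 - <<'E'
from h import *
p,d,T=look('wrist','w2'); print(T[:3,3])
b=blank_fit(d,T,(.435,.1387)); go(*b,.025,10)
E
```

```text
[0.43623239 0.13813966 0.10054591]
blank circ [434.1 140.5] 12.3 mean [434.3 140.3] 681
go [ 0.4343  0.1403  0.025  10.    ] shift [-0.007  -0.0107  0.3026] turn [ 0.0001 -0.0011 -0.0007]
```

View pics/w2.png

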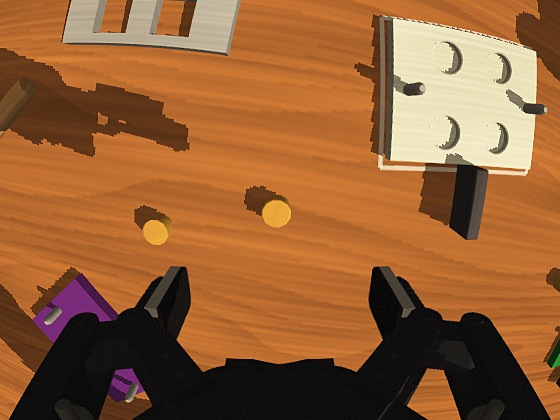

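The blank at (277,213) is centred between the fingers, so I'll descend and grip.

servo_tool(
  commands=[
    [[-0.007,-0.008,0.12],[0,0,0]],
    [[-0.007,-0.008,0.22],[0,0,0]],
    [[-0.007,-0.008,0.3],[0,0,0]],
    [[-0.007,-0.008,0.3],[0,0,0]],
    [[-0.007,-0.008,0.3],[0,0,0]],
  ],
)

```text
clock: 5.0
tcp_pos: [0.4338, 0.1399, 0.0255]
orientation: [3.13, 0.273, 0.001]
contact_force: [0.4, 0.1, -0.6]
grip_width: 0.0852
gripper_force: 0.0
```

servo_tool(
  commands=[
    [[0,0,0],[0,0,0]],
    [[0,0,0],[0,0,0]],
    [[0,0,0],[0,0,0]],
    [[0,0,0],[0,0,0]],
    [[0,0,0],[0,0,0]],
    [[0,0,0],[0,0,0]],
    [[0,0,0],[0,0,0]],
  ],
  claw=1,
  squeeze=30,
)

```text
clock: 5.7
tcp_pos: [0.4329, 0.1405, 0.0249]
orientation: [3.129, 0.276, -0.0]
contact_force: [-0.7, -0.5, 0.7]
grip_width: -0.0002
gripper_force: 0.0
```

```bash
python3 - <<'E'
from h import *
# pocket (x+32,y+28) far-left; keep hover above pocket
b=np.array([.5625,-.0086]); a=np.radians(9.85); u=np.array([np.cos(a),np.sin(a)]); v=np.array([-u[1],u[0]])
T=tcp(); print(T[:3,3])
for i in(1,-1):
  for j in(1,-1): print(i,j,b+.032*i*u+.028*j*v)
P=b+.032*u+.028*v; go(*P,.10,9.85)
E
```

```text
[0.43292899 0.14045726 0.02489763]
1 1 [0.58923835 0.02446147]
1 -1 [ 0.59881823 -0.03071303]
-1 1 [0.52618177 0.01351303]
-1 -1 [ 0.53576165 -0.04166147]
go [0.5892 0.0245 0.1    9.85  ] shift [ 0.5345  0.5661 -0.3004] turn [0.     0.     0.0024]
```

The fingers closed on nothing, so I'll look.

servo_tool(
  commands=[
    [[0,0,-0.08],[0,0,0]],
    [[0,0,-0.2],[0,0,0]],
    [[0,0,-0.3],[0,0,0]],
    [[0,0,-0.3],[0,0,0]],
    [[0,0,-0.3],[0,0,0]],
  ],
  claw=0,
)

```text
clock: 6.2
tcp_pos: [0.4332, 0.1403, 0.1001]
orientation: [3.129, 0.275, 0.002]
contact_force: [-0.5, -0.1, 0.0]
grip_width: 0.0722
gripper_force: 0.0
```

```bash
python3 - <<'E'
from h import *
p,d,T=look('wrist','w3'); print(T[:3,3])
b=blank_fit(d,T,(.435,.1387)); p,d,T=look('top'); blank_fit(d,T,(.435,.139),cam='top')
E
```

```text
[0.43319802 0.14034379 0.10010438]
blank circ [434.2 140.2] 12.1 mean [434.2 140.4] 688
blank circ [0. 0.] 0.0 mean [nan nan] 0h.py:49: RuntimeWarning: Mean of empty slice.
  c,rad=cv2.minEnclosingCircle((P*1000).astype(np.float32)); print('blank circ',np.round(c,1),round(rad,1),'mean',(P.mean(0)*1000).round(1),len(P)); return P.mean(0)
  ret = um.true_divide(
```

View pics/w3.png

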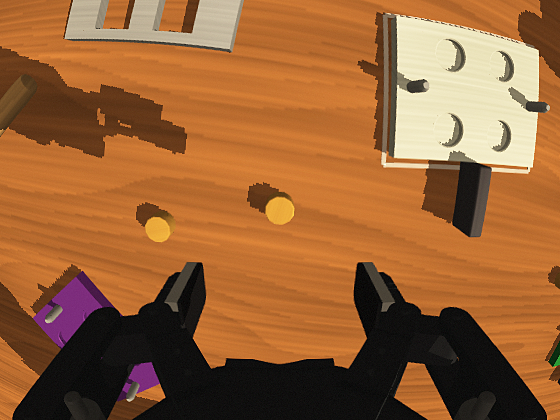

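The blank hasn't moved, so the fingertips passed above it. I'll measure where the tips really are from the wrist depth image.

```bash
python3 - <<'E'
from h import *
p,d,T=look('wrist'); C=cloud('wrist',d,np.eye(4))  # tool coords
for s in(slice(140,279),slice(280,420)):
    m=np.zeros(d.shape,bool); m[235:330,s]=1
    m&=(abs(C[...,1])<.07)&(C[...,2]<.05)&(abs(C[...,0])<.03)
    P=C[m]; print(len(P),P[:,2].max(), P[P[:,2]>P[:,2].max()-.006].mean(0), np.percentile(P,[1,50,99],axis=0).round(4).tolist())
print(d[268,178],d[268,380],d[213,277],r.get_obs()['grip_width'],r.tcp_to_tips)
E
```

```text
2613 -0.03100907210176343 [ 0.00221094 -0.04274108 -0.03482943] [[-0.0099, -0.0553, -0.0828], [0.008, -0.0426, -0.0567], [0.0127, -0.0398, -0.0333]]
2618 -0.031964033373673734 [ 0.00279589  0.04320242 -0.03547724] [[-0.0098, 0.0401, -0.083], [0.008, 0.0429, -0.0567], [0.0128, 0.0556, -0.0333]]
0.13699268 0.13781762 0.2560605 0.08533641601401502 0.019
```

servo_tool(
  commands=[
    [[0,0,0],[0,0,0]],
    [[0,0,0],[0,0,0]],
    [[0,0,0],[0,0,0]],
    [[0,0,0],[0,0,0]],
    [[0,0,0],[0,0,0]],
    [[0,0,0],[0,0,0]],
  ],
  claw=0.7,
)

```text
clock: 6.95
tcp_pos: [0.433, 0.1404, 0.0999]
orientation: [-3.129, -0.275, -0.0]
contact_force: [0.1, 0.5, -0.1]
grip_width: 0.0258
gripper_force: 0.0
```

```bash
cat >> h.py <<'E'
def tips(d):
    C=cloud('wrist',d,np.eye(4)); m=(abs(C[...,1])<.07)&(C[...,2]<.03)&(abs(C[...,0])<.014)
    m=cv2.erode(m.astype(np.uint8),np.ones((3,3)))>0
    P=C[m]; q=P[P[:,2]>P[:,2].max()-.006]; print('tips tool z max',P[:,2].max().round(4),'y',q[q[:,1]<0].mean(0).round(4),q[q[:,1]>0].mean(0).round(4),len(q))
E
python3 - <<'E'
from h import *
p,d,T=look('wrist','w4'); print(T[:3,3],r.get_obs()['grip_width']); tips(d); blank_fit(d,T,(.434,.1403))
E
```

```text
[0.43298286 0.14043747 0.09989948] 0.025659487760678733
tips tool z max -0.0228 y [ 0.0079 -0.016  -0.0266] [ 0.0082  0.016  -0.0267] 198
blank circ [434.1 140.1] 12.2 mean [434.3 140.4] 691
```

View pics/w4.png

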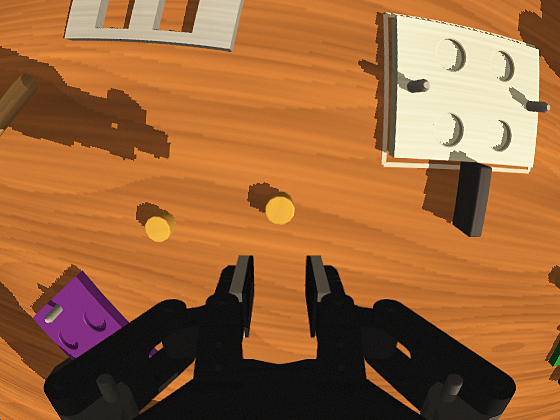

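The tips sit about 41 mm further back than stated, at tool z ≈ −22 mm when nearly closed. That explains the miss, so I'll descend in steps and watch the force.

servo_tool(
  commands=[
    [[0.004,-0.002,0.1],[0,0,0]],
    [[0.004,-0.002,0.25],[0,0,0]],
    [[0.004,-0.002,0.34],[0,0,0]],
    [[0.004,-0.002,0.38],[0,0,0]],
    [[0.004,-0.002,0.4],[0,0,0]],
    [[0.004,-0.002,0.4],[0,0,0]],
  ],
  claw=0.3,
)

```text
clock: 7.6
tcp_pos: [0.4341, 0.1413, 0.0]
orientation: [-3.129, -0.276, -0.0]
contact_force: [-0.1, 0.2, 0.5]
grip_width: 0.0599
gripper_force: 0.0
```

```bash
python3 - <<'E'
from h import *
p,d,T=look('wrist','w5'); print(T[:3,3],r.get_obs()['grip_width']); tips(d); C=cloud('wrist',d,T)
b=blank_fit(d,T,(.434,.1403)); go(*b,-.013,10)
E
```

```text
[4.34067309e-01 1.41273545e-01 3.22966755e-05] 0.05944500730496683
tips tool z max 0.0029 y [ 0.0019 -0.037   0.0008] [0.0019 0.0375 0.0008] 7673
blank circ [435.  140.2] 12.6 mean [435.2 140.7] 1616
go [ 0.4352  0.1407 -0.013  10.    ] shift [0.0024 0.0031 0.0541] turn [-0.0001 -0.0007  0.0006]
```

servo_tool(
  commands=[
    [[0.004,0,0.03],[0,0,0]],
    [[0.004,0,0.05],[0,0,0]],
    [[0.004,0,0.05],[0,0,0]],
  ],
)

```text
clock: 7.95
tcp_pos: [0.4347, 0.1411, -0.0129]
orientation: [3.129, 0.275, -0.001]
contact_force: [0.5, -0.0, -0.2]
grip_width: 0.0599
gripper_force: 0.0
```

servo_tool(
  commands=[
    [[0,0,0],[0,0,0]],
    [[0,0,0],[0,0,0]],
    [[0,0,0],[0,0,0]],
    [[0,0,0],[0,0,0]],
    [[0,0,0],[0,0,0]],
    [[0,0,0],[0,0,0]],
    [[0,0,0],[0,0,0]],
  ],
  claw=1,
  squeeze=30,
)

```text
clock: 8.65
tcp_pos: [0.435, 0.1413, -0.0123]
orientation: [3.129, 0.275, 0.001]
contact_force: [-1.5, -1.1, 6.7]
grip_width: 0.0226
gripper_force: 29.3
```

```bash
python3 - <<'E'
from h import *
T=tcp(); print(T[:3,3])
go(.5892,.0245,.06,9.85)
E
```

```text
[ 0.43498682  0.14133464 -0.01231063]
go [0.5892 0.0245 0.06   9.85  ] shift [ 0.5259  0.5679 -0.289 ] turn [ 0.     -0.0003  0.0023]
```

Gripped. I'll lift and carry it over the far-left pocket.

servo_tool(
  commands=[
    [[0,0,-0.1],[0,0,0]],
    [[0,0,-0.26],[0,0,0]],
    [[0.12,0.13,-0.29],[0,0,0]],
    [[0.25,0.26,-0.29],[0,0,0]],
    [[0.38,0.4,-0.29],[0,0,0]],
    [[0.47,0.51,-0.29],[0,0,0]],
    [[0.526,0.568,-0.29],[0,0,0.002]],
    [[0.526,0.568,-0.29],[0,0,0.002]],
    [[0.526,0.568,-0.29],[0,0,0.002]],
    [[0.526,0.568,-0.29],[0,0,0.002]],
  ],
)

```text
clock: 9.65
tcp_pos: [0.5879, 0.0256, 0.0596]
orientation: [-3.129, -0.273, 0.002]
contact_force: [-0.6, 0.8, 0.0]
grip_width: 0.0224
gripper_force: 29.6
```

```bash
python3 - <<'E'
from h import *
p,d,T=look('wrist','w6'); print(T[:3,3],r.get_obs()['grip_width'])
C=cloud('wrist',d,T); q,e=base_fit(p,d,T,x0=[.5625,-.0087,.172]); print(q,np.degrees(q[2]),e)
# held blank in tool coords: top surface
Ct=cloud('wrist',d,np.eye(4)); print(Ct[205:300:6,279].round(4).tolist())
E
```

```text
[0.5878918  0.02563666 0.05959502] 0.02242497078883869
[ 0.58718721 -0.00338683  0.11996374  0.0334891   0.07607251] 6.873416270856193 0.003074936524667962
[[0.0153, -0.0001, 0.0464], [0.009, -0.0001, 0.0531], [0.0046, -0.0001, 0.0531], [0.0003, -0.0001, 0.0525], [-0.004, -0.0001, 0.0521], [-0.0083, -0.0001, 0.0516], [-0.013, -0.0001, 0.0518], [-0.0152, -0.0001, 0.0461], [0.0099, -0.0, -0.0178], [0.0097, -0.0, -0.0241], [0.0088, -0.0, -0.0286], [0.0061, -0.0, -0.0294], [0.0031, -0.0, -0.0296], [-0.0003, -0.0, -0.0293], [-0.0033, -0.0, -0.0298], [-0.0071, -0.0, -0.0292]]
```

View pics/w6.png

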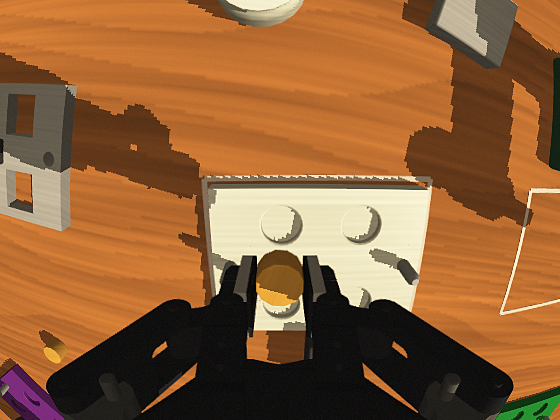

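```bash
cat >> h.py <<'E'
def held(p,d):
    Ct=cloud('wrist',d,np.eye(4)); h=cv2.cvtColor(p,cv2.COLOR_RGB2HSV)
    m=(abs(Ct[...,1])<.0095)&(Ct[...,2]>-.034)&(Ct[...,2]<-.025)&(Ct[...,0]<.02)&(Ct[...,0]>-.02)
    P=Ct[m]; z=np.median(P[:,2]); f=[]
    for y in np.arange(-.009,.0091,.0015):
        k=abs(P[:,1]-y)<.00075
        if k.sum()>3: f.append((P[k,0].max(),y))
    f=np.array(f); c=f[:,0]-np.sqrt(.012**2-f[:,1]**2); print('held top z',z,'x centre',np.median(c).round(4),c.round(4)); return np.median(c),z
def pockets(p,T,q):
    """refine pocket centres: edges round the predicted centres at z=.014"""
    u=np.array([np.cos(q[2]),np.sin(q[2])]); v=np.array([-u[1],u[0]])
    m=r.camera_model('wrist'); E=T@m['hand_eye']; return u,v
def proj(P,T):
    m=r.camera_model('wrist'); E=np.linalg.inv(T@m['hand_eye']); X=np.atleast_2d(P)@E[:3,:3].T+E[:3,3]
    rr=np.hypot(X[:,0],X[:,1]); th=np.arctan2(rr,X[:,2]); return np.c_[m['cx']+m['fx']*th*X[:,0]/rr,m['cy']+m['fy']*th*X[:,1]/rr]
E
python3 - <<'E'
from h import *
p,d,T=look('wrist'); 
for _ in range(3): print(r.get_obs()['tcp_pos'])
held(p,d)
print('pocket px',at_z('wrist',[(281,224),(361,224)],.014,T), 'pred px',proj([[.5892,.0245,.014],[.5988,-.0307,.014],[.5262,.0135,.014],[.5358,-.0417,.014]],T))
# overlay predicted rim circles
im=p[:,:,::-1].copy(); a=np.linspace(0,2*np.pi,60)
for c in((.5892,.0245),(.5988,-.0307),(.5262,.0135),(.5358,-.0417)):
    for x in proj(np.c_[c[0]+.014*np.cos(a),c[1]+.014*np.sin(a),0*a+.014],T): cv2.circle(im,tuple(int(round(t*8)) for t in x),4,(0,0,255),-1,shift=3)
cv2.imwrite('pics/w7.png',cv2.resize(im[165:340,190:440],None,fx=3.2,fy=3.2,interpolation=cv2.INTER_NEAREST))
E
```

```text
[0.58815381 0.02561006 0.05986658]
[0.58815381 0.02561006 0.05986658]
[0.58815381 0.02561006 0.05986658]
held top z -0.02928259610807954 x centre -0.0017 [-0.0013 -0.0017 -0.002  -0.0021 -0.0017 -0.0012 -0.002  -0.0017 -0.0018
 -0.0018 -0.0018 -0.0014 -0.0014]
pocket px [[ 0.59017345  0.0248073   0.014     ]
 [ 0.59960627 -0.02986645  0.014     ]] pred px [[281.19404009 225.400266  ]
 [361.83053705 225.26446735]
 [280.85287489 304.17415641]
 [353.35902959 302.7297088 ]]
```

View pics/w7.png

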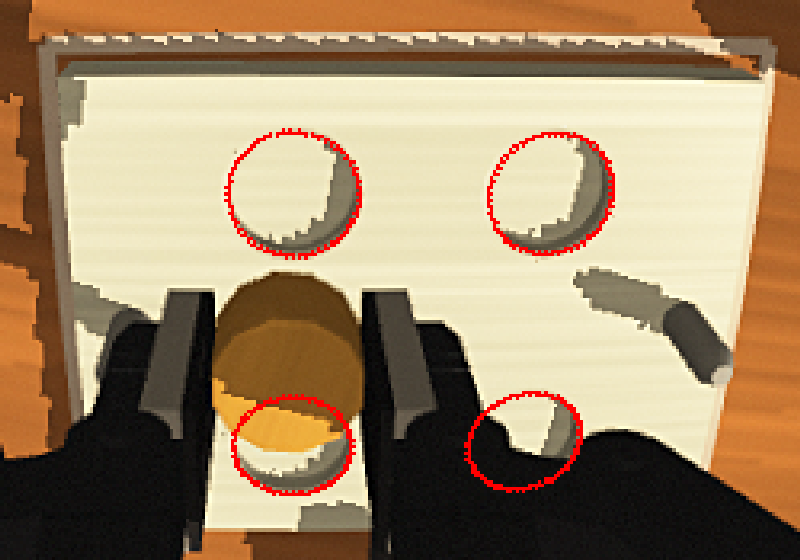

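The predicted pocket rims match the picture within 0.5 mm, and the held blank's centre is 1.7 mm behind the TCP. I'll apply that correction.

```bash
python3 - <<'E'
from h import *
go(.5912,.0248,.008,9.85); go(.5912,.0248,-.003,9.85)
E
```

```text
go [5.912e-01 2.480e-02 8.000e-03 9.850e+00] shift [0.0116 0.0054 0.2075] turn [-0.0002  0.0004  0.0016]
go [ 5.912e-01  2.480e-02 -3.000e-03  9.850e+00] shift [0.0116 0.0054 0.2515] turn [-0.0002  0.0004  0.0016]
```

servo_tool(
  commands=[
    [[0.012,0.005,0.06],[0,0,0.002]],
    [[0.012,0.005,0.15],[0,0,0.002]],
    [[0.012,0.005,0.2],[0,0,0.002]],
    [[0.012,0.005,0.206],[0,0,0.002]],
    [[0.012,0.005,0.206],[0,0,0.002]],
    [[0.012,0.005,0.206],[0,0,0.002]],
  ],
)

```text
clock: 10.35
tcp_pos: [0.5929, 0.0239, 0.009]
orientation: [-3.13, -0.266, -0.002]
contact_force: [-0.2, 0.1, -1.0]
grip_width: 0.0219
gripper_force: 29.6
```

```bash
python3 - <<'E'
from h import *
for i in range(2):
    p,d,T=look('wrist'); held(p,d); go(.5912,.0248,-.003,9.85)
E
```

```text
held top z -0.02929173494490836 x centre -0.0017 [-0.0017 -0.0014 -0.0021 -0.002  -0.0015 -0.0018 -0.0015 -0.0017 -0.0017
 -0.0015 -0.0021 -0.0015 -0.0012]
go [ 5.912e-01  2.480e-02 -3.000e-03  9.850e+00] shift [-0.0065 -0.0048  0.0487] turn [ 0.     -0.0009 -0.0017]
held top z -0.02933980071604811 x centre -0.0017 [-0.0017 -0.0017 -0.0018 -0.0021 -0.0017 -0.0015 -0.0019 -0.0018 -0.0018
 -0.0016 -0.0017 -0.0015 -0.0013]
go [ 5.912e-01  2.480e-02 -3.000e-03  9.850e+00] shift [-0.0064 -0.005   0.0488] turn [ 0.0001 -0.0009 -0.0017]
```

servo_tool(
  commands=[
    [[-0.006,-0.004,0.0],[0,0,-0.001]],
    [[-0.006,-0.004,0.0],[0,0,-0.001]],
    [[-0.006,-0.004,0.0],[0,0,-0.001]],
  ],
)

```text
clock: 10.75
tcp_pos: [0.5907, 0.0245, 0.0087]
orientation: [3.13, 0.268, 0.001]
contact_force: [1.0, -0.4, -0.7]
grip_width: 0.0219
gripper_force: 29.6
```

```bash
python3 - <<'E'
from h import *
go(.5912,.0248,-.003,9.85)
E
```

```text
go [ 5.912e-01  2.480e-02 -3.000e-03  9.850e+00] shift [ 0.0021 -0.0011  0.0467] turn [ 0.     -0.0003 -0.0007]
```

servo_tool(
  commands=[
    [[0.001,0,0.025],[0,0,0]],
    [[0.001,0,0.047],[0,0,0]],
    [[0.001,0,0.047],[0,0,0]],
  ],
)

```text
clock: 11.05
tcp_pos: [0.5907, 0.0244, -0.0041]
orientation: [3.13, 0.268, -0.001]
contact_force: [0.0, 0.5, -0.9]
grip_width: 0.0222
gripper_force: 29.7
```

It's in the pocket with no contact force. I'll release and rise.

servo_tool(
  commands=[
    [[0,0,0],[0,0,0]],
    [[0,0,0],[0,0,0]],
    [[0,0,0],[0,0,0]],
    [[0,0,-0.05],[0,0,0]],
    [[0,0,-0.2],[0,0,0]],
    [[0,0,-0.4],[0,0,0]],
    [[0,0,-0.4],[0,0,0]],
  ],
  claw=0.55,
)

```text
clock: 11.75
tcp_pos: [0.5958, 0.0255, 0.1042]
orientation: [-3.13, -0.268, -0.019]
contact_force: [1.1, 0.1, -0.0]
grip_width: 0.0386
gripper_force: 0.0
```

```bash
python3 - <<'E'
from h import *
p,d,T=look('wrist','w8'); print(T[:3,3],r.get_obs()['grip_width'])
C=cloud('wrist',d,T); k=np.hypot(C[...,0]-.589,C[...,1]-.0245)<.009; print('z in pocket',np.percentile(C[k][:,2],[5,50,95]))
blank_fit(d,T,(.5897,.0245),z0=.008); blank_fit(d,T,(.4,.237))
go(.4007,.2375,.05,10)
E
```

```text
[0.59576698 0.02554009 0.10415845] 0.03819891650575339
z in pocket [0.02432248 0.02528505 0.02630032]
blank circ [589.9  24.2] 12.5 mean [589.9  24. ] 693
blank circ [403.5 236.9] 14.3 mean [402.9 236.3] 222
go [ 0.4007  0.2375  0.05   10.    ] shift [-0.6191 -0.9691  0.1993] turn [ 0.0005 -0.0052 -0.0025]
```

Seated, with its top at 25 mm. Next blank.

servo_tool(
  commands=[
    [[-0.1,-0.16,0],[0,0,0]],
    [[-0.2,-0.32,0],[0,0,0]],
    [[-0.3,-0.48,0],[0,0,0]],
    [[-0.4,-0.64,0.05],[0,0,0]],
    [[-0.5,-0.8,0.1],[0,0,0]],
    [[-0.62,-0.97,0.2],[0,0,0]],
    [[-0.62,-0.97,0.2],[0,0,0]],
    [[-0.62,-0.97,0.2],[0,0,0]],
    [[-0.62,-0.97,0.2],[0,0,0]],
  ],
  claw=0.3,
)

```text
clock: 12.7
tcp_pos: [0.3977, 0.2362, 0.0467]
orientation: [3.13, 0.267, 0.0]
contact_force: [-0.1, -1.1, -0.5]
grip_width: 0.0598
gripper_force: 0.0
```

```bash
python3 - <<'E'
from h import *
p,d,T=look('wrist','w9'); print(T[:3,3])
b=blank_fit(d,T,(.4015,.237)); go(*b,-.013,10)
E
```

```text
[0.39767066 0.23622357 0.04671313]
blank circ [399.7 239.5] 12.5 mean [399.8 239.5] 1059
go [ 0.3998  0.2395 -0.013  10.    ] shift [ 0.0084 -0.0129  0.2396] turn [ 0.0003 -0.0004 -0.0038]
```

servo_tool(
  commands=[
    [[0.008,-0.013,0.05],[0,0,0]],
    [[0.008,-0.013,0.13],[0,0,0]],
    [[0.008,-0.013,0.2],[0,0,0]],
    [[0.008,-0.013,0.239],[0,0,0]],
    [[0.008,-0.013,0.239],[0,0,0]],
    [[0.008,-0.013,0.239],[0,0,0]],
  ],
)

```text
clock: 13.35
tcp_pos: [0.3987, 0.2406, -0.0131]
orientation: [3.13, 0.267, 0.0]
contact_force: [1.0, 0.2, -0.7]
grip_width: 0.0598
gripper_force: 0.0
```

servo_tool(
  commands=[
    [[0,0,0],[0,0,0]],
    [[0,0,0],[0,0,0]],
    [[0,0,0],[0,0,0]],
    [[0,0,0],[0,0,0]],
    [[0,0,0],[0,0,0]],
    [[0,0,0],[0,0,0]],
  ],
  claw=1,
  squeeze=30,
)

```text
clock: 13.95
tcp_pos: [0.3988, 0.2409, -0.0124]
orientation: [-3.13, -0.268, -0.002]
contact_force: [-0.5, -1.2, 5.0]
grip_width: 0.0223
gripper_force: 29.1
```

```bash
python3 - <<'E'
from h import *
go(.5282,.0137,.06,9.85)
E
```

```text
go [0.5282 0.0137 0.06   9.85  ] shift [ 0.3559  0.9833 -0.2892] turn [-0.0001 -0.0008 -0.0007]
```

servo_tool(
  commands=[
    [[0,0,-0.1],[0,0,0]],
    [[0,0,-0.26],[0,0,0]],
    [[0.06,0.18,-0.29],[0,0,0]],
    [[0.12,0.36,-0.29],[0,0,0]],
    [[0.19,0.54,-0.29],[0,0,0]],
    [[0.25,0.72,-0.29],[0,0,0]],
    [[0.31,0.88,-0.29],[0,0,0]],
    [[0.356,0.983,-0.29],[0,0,0]],
    [[0.356,0.983,-0.29],[0,0,0]],
    [[0.356,0.983,-0.29],[0,0,0]],
    [[0.356,0.983,-0.29],[0,0,0]],
  ],
)

```text
clock: 15.05
tcp_pos: [0.5272, 0.0149, 0.0595]
orientation: [-3.129, -0.271, 0.0]
contact_force: [-1.4, 0.6, -0.5]
grip_width: 0.0224
gripper_force: 29.7
```

```bash
python3 - <<'E'
from h import *
p,d,T=look('wrist'); x,z=held(p,d); print(T[:3,3])
b=np.array([.5267,.0137])-x*np.array([.985,.171]); print(b); go(*b,.009,9.85)
E
```

```text
held top z -0.029398320494199423 x centre -0.0003 [-0.0005 -0.0004 -0.0003 -0.0004  0.0001 -0.0001 -0.0006 -0.0006 -0.0003
 -0.     -0.0003 -0.0002  0.0003]
[0.52715726 0.01485737 0.05947422]
[0.52700048 0.01375216]
go [5.27e-01 1.38e-02 9.00e-03 9.85e+00] shift [-0.0014  0.0051  0.2019] turn [-0.0003  0.0002  0.0008]
```

servo_tool(
  commands=[
    [[-0.001,0.003,0.08],[0,0,0]],
    [[-0.001,0.003,0.15],[0,0,0]],
    [[-0.001,0.003,0.2],[0,0,0]],
    [[-0.001,0.003,0.202],[0,0,0]],
    [[-0.001,0.003,0.202],[0,0,0]],
    [[-0.001,0.003,0.202],[0,0,0]],
  ],
)

```text
clock: 15.7
tcp_pos: [0.5283, 0.0132, 0.0096]
orientation: [-3.13, -0.269, -0.002]
contact_force: [0.6, -0.5, -0.8]
grip_width: 0.0223
gripper_force: 29.7
```

```bash
python3 - <<'E'
from h import *
go(.527,.0138,-.004,9.85)
E
```

```text
go [ 5.27e-01  1.38e-02 -4.00e-03  9.85e+00] shift [-0.0047 -0.0032  0.0545] turn [ 0.     -0.0008 -0.0004]
```

servo_tool(
  commands=[
    [[-0.005,-0.002,0],[0,0,0]],
    [[-0.005,-0.002,0],[0,0,0]],
    [[-0.005,-0.002,0.025],[0,0,0]],
    [[-0.005,-0.002,0.053],[0,0,0]],
    [[-0.005,-0.002,0.053],[0,0,0]],
  ],
)

```text
clock: 16.2
tcp_pos: [0.5263, 0.013, -0.0051]
orientation: [3.13, 0.268, -0.001]
contact_force: [1.0, 0.3, 0.1]
grip_width: 0.0222
gripper_force: 31.3
```

servo_tool(
  commands=[
    [[0,0,0],[0,0,0]],
    [[0,0,0],[0,0,0]],
    [[0,0,0],[0,0,0]],
    [[0,0,-0.05],[0,0,0]],
    [[0,0,-0.2],[0,0,0]],
    [[0,0,-0.4],[0,0,0]],
    [[0,0,-0.4],[0,0,0]],
  ],
  claw=0.55,
)

```text
clock: 16.9
tcp_pos: [0.5309, 0.014, 0.1025]
orientation: [3.13, 0.268, 0.018]
contact_force: [0.5, 0.7, 1.0]
grip_width: 0.0383
gripper_force: 0.0
```

```bash
python3 - <<'E'
from h import *
p,d,T=look('wrist','w10'); print(T[:3,3])
C=cloud('wrist',d,T)
for b in((.5897,.0246),(.5267,.0137)):
    k=np.hypot(C[...,0]-b[0],C[...,1]-b[1])<.009; print('z in pocket',np.percentile(C[k][:,2],[5,50,95])); blank_fit(d,T,b,z0=.008)
q,e=base_fit(p,d,T,x0=[.5625,-.0087,.172]); print(q,np.degrees(q[2]),e)
p,d,_=look('top'); C=cloud('top',d); k=(abs(C[...,0]-.4)<.06)&(abs(C[...,1]+.23)<.06)&(C[...,2]>.013); b=C[k].mean(0); print(b,k.sum())
go(*b[:2],.05,10)
E
```

```text
[0.53092042 0.01398236 0.10246723]
z in pocket [0.02430282 0.02535485 0.02637148]
blank circ [588.8  24. ] 11.9 mean [589.   23.9] 788
z in pocket [0.02416551 0.02532608 0.0263108 ]
blank circ [526.8  13.2] 12.5 mean [526.8  12.9] 705
[ 0.56227646 -0.00790327  0.17365072  0.05730818  0.07597442] 9.94945346134082 0.0002837736739041523
[ 0.40606027 -0.24076573  0.01720292] 3
go [ 0.4061 -0.2408  0.05   10.    ] shift [-0.652   0.9178  0.1897] turn [ 0.0006 -0.0024 -0.0025]
```

servo_tool(
  commands=[
    [[-0.1,0.15,0],[0,0,0]],
    [[-0.2,0.3,0],[0,0,0]],
    [[-0.3,0.45,0],[0,0,0]],
    [[-0.4,0.6,0],[0,0,0]],
    [[-0.5,0.75,0],[0,0,0]],
    [[-0.65,0.87,0.1],[0,0,0]],
    [[-0.65,0.87,0.1],[0,0,0]],
    [[-0.65,0.87,0.1],[0,0,0]],
    [[-0.65,0.87,0.1],[0,0,0]],
  ],
  claw=0.3,
)

```text
clock: 17.9
tcp_pos: [0.4039, -0.2278, 0.0706]
orientation: [-3.129, -0.27, -0.0]
contact_force: [-0.4, -0.0, -0.6]
grip_width: 0.0601
gripper_force: 0.0
```

```bash
python3 - <<'E'
from h import *
p,d,T=look('wrist','w11'); print(T[:3,3])
for x in r.mark_of('wrist','blank3')[:4]: print(x['uv'],x['confidence'],at_z('wrist',x['uv'],0,T))
b=blank_fit(d,T,(.4015,-.2296)); go(*b,-.013,10)
E
```

```text
[ 0.40385849 -0.22775347  0.07058646]
[285.2, 220.6] 0.58 [[ 0.40053234 -0.23294068  0.        ]]
[25.3, 35.4] 0.56 [[0.5287121  0.02154791 0.        ]]
blank circ [ 402.7 -231.4] 12.4 mean [ 402.8 -231.4] 855
go [ 0.4028 -0.2314 -0.013  10.    ] shift [-0.01    0.014   0.3358] turn [-0.0001 -0.0007 -0.0006]
```

servo_tool(
  commands=[
    [[-0.01,0.014,0.1],[0,0,0]],
    [[-0.01,0.014,0.2],[0,0,0]],
    [[-0.01,0.014,0.29],[0,0,0]],
    [[-0.01,0.014,0.336],[0,0,0]],
    [[-0.01,0.014,0.336],[0,0,0]],
    [[-0.01,0.014,0.336],[0,0,0]],
  ],
)

```text
clock: 18.6
tcp_pos: [0.4022, -0.2324, -0.0128]
orientation: [3.13, 0.27, 0.001]
contact_force: [1.2, 0.2, -0.1]
grip_width: 0.0599
gripper_force: 0.0
```

servo_tool(
  commands=[
    [[0,0,0],[0,0,0]],
    [[0,0,0],[0,0,0]],
    [[0,0,0],[0,0,0]],
    [[0,0,0],[0,0,0]],
    [[0,0,0],[0,0,0]],
    [[0,0,0],[0,0,0]],
  ],
  claw=1,
  squeeze=30,
)

```text
clock: 19.2
tcp_pos: [0.4019, -0.2331, -0.0124]
orientation: [3.129, 0.268, 0.002]
contact_force: [-1.6, 1.0, 7.3]
grip_width: 0.0222
gripper_force: 29.1
```

```bash
python3 - <<'E'
from h import *
go(.5362,-.0413,.06,9.85)
E
```

```text
go [ 0.5362 -0.0413  0.06    9.85  ] shift [ 0.6599 -0.6645 -0.2898] turn [ 0.0007 -0.0007 -0.0008]
```

servo_tool(
  commands=[
    [[0,0,-0.1],[0,0,0]],
    [[0,0,-0.26],[0,0,0]],
    [[0.12,-0.12,-0.29],[0,0,0]],
    [[0.25,-0.25,-0.29],[0,0,0]],
    [[0.38,-0.38,-0.29],[0,0,0]],
    [[0.5,-0.5,-0.29],[0,0,0]],
    [[0.6,-0.61,-0.29],[0,0,0]],
    [[0.66,-0.665,-0.29],[0,0,0]],
    [[0.66,-0.665,-0.29],[0,0,0]],
    [[0.66,-0.665,-0.29],[0,0,0]],
    [[0.66,-0.665,-0.29],[0,0,0]],
  ],
)

```text
clock: 20.3
tcp_pos: [0.5347, -0.0425, 0.059]
orientation: [3.129, 0.265, -0.002]
contact_force: [-0.4, -0.3, -2.1]
grip_width: 0.0223
gripper_force: 29.7
```

```bash
python3 - <<'E'
from h import *
p,d,T=look('wrist'); x,z=held(p,d); print(T[:3,3])
b=np.array([.5362,-.0413])-x*np.array([.985,.171]); print(b); go(*b,.009,9.85)
E
```

```text
held top z -0.029449417587040005 x centre -0.0 [ 0.     -0.0001 -0.0001 -0.0002 -0.0001 -0.      0.     -0.0001 -0.0001
  0.      0.0001  0.0005  0.0003]
[ 0.53473233 -0.04245989  0.05904165]
[ 0.53621631 -0.04129717]
go [ 5.362e-01 -4.130e-02  9.000e-03  9.850e+00] shift [ 0.0068 -0.004   0.2002] turn [ 0.0005  0.0007 -0.002 ]
```

servo_tool(
  commands=[
    [[0.004,-0.003,0.08],[0,0,0]],
    [[0.004,-0.003,0.15],[0,0,0]],
    [[0.004,-0.003,0.2],[0,0,0]],
    [[0.004,-0.003,0.2],[0,0,0]],
    [[0.004,-0.003,0.2],[0,0,0]],
    [[0.004,-0.003,0.2],[0,0,0]],
  ],
)

```text
clock: 20.95
tcp_pos: [0.5372, -0.0401, 0.0099]
orientation: [3.13, 0.268, 0.002]
contact_force: [0.6, 0.0, -0.4]
grip_width: 0.0221
gripper_force: 29.7
```

```bash
python3 - <<'E'
from h import *
go(.5362,-.0413,-.004,9.85)
E
```

```text
go [ 5.362e-01 -4.130e-02 -4.000e-03  9.850e+00] shift [-0.0047  0.0041  0.0557] turn [ 0.0002 -0.0008 -0.0009]
```

servo_tool(
  commands=[
    [[-0.004,0.004,0],[0,0,0]],
    [[-0.004,0.004,0],[0,0,0]],
    [[-0.004,0.004,0.025],[0,0,0]],
    [[-0.004,0.004,0.053],[0,0,0]],
    [[-0.004,0.004,0.053],[0,0,0]],
  ],
)

```text
clock: 21.45
tcp_pos: [0.5353, -0.0411, -0.005]
orientation: [-3.13, -0.268, 0.002]
contact_force: [-0.1, -0.3, -0.4]
grip_width: 0.0222
gripper_force: 31.3
```

servo_tool(
  commands=[
    [[0,0,0],[0,0,0]],
    [[0,0,0],[0,0,0]],
    [[0,0,0],[0,0,0]],
    [[0,0,-0.05],[0,0,0]],
    [[0,0,-0.2],[0,0,0]],
    [[0,0,-0.4],[0,0,0]],
    [[0,0,-0.4],[0,0,0]],
  ],
  claw=0.55,
)

```text
clock: 22.15
tcp_pos: [0.5404, -0.0407, 0.1029]
orientation: [3.129, 0.268, 0.018]
contact_force: [0.5, -0.1, -0.8]
grip_width: 0.0387
gripper_force: 0.0
```

```bash
python3 - <<'E'
from h import *
p,d,T=look('wrist','w12'); print(T[:3,3])
C=cloud('wrist',d,T)
for b in((.5897,.0246),(.5267,.0137),(.5362,-.0413)):
    k=np.hypot(C[...,0]-b[0],C[...,1]-b[1])<.009; print('z in pocket',np.percentile(C[k][:,2],[5,50,95])); blank_fit(d,T,b,z0=.008)
q,e=base_fit(p,d,T,x0=[.5625,-.0087,.172]); print(q,np.degrees(q[2]),e)
p,d,_=look('top'); q,e=base_fit(p,d,None,cam='top',x0=[.609,.2735,0]); print('plate',q,np.degrees(q[2]),e)
go(.62,.27,.10,0)
E
```

```text
[ 0.54041317 -0.04070724  0.10289289]
z in pocket [0.02420956 0.02528936 0.02645251]
blank circ [589.   23.3] 12.4 mean [589.1  23.2] 746
z in pocket [0.02464077 0.18598923 0.22046828]
blank circ [527.2  12.2] 12.2 mean [527.3  12.1] 643
z in pocket [0.0242747  0.02532003 0.02635935]
blank circ [536.1 -41.1] 12.3 mean [536.3 -41.1] 704
[ 0.56242461 -0.00853436  0.17199005  0.05735072  0.07599733] 9.854303853424241 0.00027692887993557846
plate [ 0.61069177  0.27580083 -0.01147707  0.05692469  0.07500989] -0.6575876304216106 0.0007697028889310786
go [0.62 0.27 0.1  0.  ] shift [ 0.5389 -1.1704 -0.0067] turn [ 0.0006 -0.0024  0.1086]
```

All three blanks are seated. The plate is at about (0.611,0.276) with yaw −0.7°, so I'll hover over it.

servo_tool(
  commands=[
    [[0.08,-0.18,-0.05],[0,0,0.03]],
    [[0.16,-0.36,-0.1],[0,0,0.06]],
    [[0.24,-0.54,-0.1],[0,0,0.09]],
    [[0.32,-0.72,-0.1],[0,0,0.117]],
    [[0.42,-0.88,-0.1],[0,0,0.117]],
    [[0.51,-1,-0.1],[0,0,0.117]],
    [[0.51,-1,-0.1],[0,0,0.117]],
    [[0.51,-1,-0.1],[0,0,0.117]],
    [[0.51,-1,-0.1],[0,0,0.117]],
  ],
  claw=0.3,
)

```text
clock: 23.15
tcp_pos: [0.6182, 0.225, 0.1198]
orientation: [3.14, -0.022, -0.003]
contact_force: [-0.2, -0.6, -0.4]
grip_width: 0.0599
gripper_force: 0.0
```

```bash
python3 - <<'E'
from h import *
p,d,T=look('wrist','w13'); print(T[:3,3],np.degrees(np.arctan2(T[1,0],T[0,0])))
q,e=base_fit(p,d,T,x0=[.6107,.2758,-.0115]); print('plate',q,np.degrees(q[2]),e)
C=cloud('wrist',d,T); k=(abs(C[...,2]-.059)<.004)&(np.hypot(C[...,0]-.61,C[...,1]-.275)<.03); P=C[k]; print('block',cv2.minAreaRect((P[:,:2]*1000).astype(np.float32)),np.median(P,0))
go(*q[:2],.05,np.degrees(q[2]))
E
```

```text
[0.61815928 0.22497655 0.11982367] -0.8133009672435331
plate [ 0.61533222  0.27477587 -0.03817133  0.05329154  0.0763735 ] -2.1870562814902277 0.0012313938749857756
block ((611.3047485351562, 275.37799072265625), (18.194473266601562, 21.160451889038086), 89.72563171386719) [0.61185744 0.27467129 0.05796245]
go [ 0.6153  0.2748  0.05   -2.1871] shift [-0.0148 -0.2006  0.2803] turn [0.0012 0.0009 0.0148]
```

servo_tool(
  commands=[
    [[-0.02,-0.12,0.04],[0,0,0]],
    [[-0.028,-0.2,0.08],[0,0,-0.004]],
    [[-0.028,-0.203,0.12],[0,0,-0.004]],
    [[-0.028,-0.203,0.16],[0,0,-0.004]],
    [[-0.028,-0.203,0.16],[0,0,-0.004]],
    [[-0.028,-0.203,0.16],[0,0,-0.004]],
  ],
)

```text
clock: 23.8
tcp_pos: [0.613, 0.2756, 0.0807]
orientation: [3.14, -0.014, -0.0]
contact_force: [0.4, 0.2, -0.5]
grip_width: 0.0599
gripper_force: 0.0
```

```bash
python3 - <<'E'
from h import *
p,d,T=look('wrist','w14'); print(T[:3,3],np.degrees(np.arctan2(T[1,0],T[0,0])))
C=cloud('wrist',d,T); k=(abs(C[...,2]-.059)<.004)&(np.hypot(C[...,0]-.611,C[...,1]-.275)<.03); P=C[k]; q=cv2.minAreaRect((P[:,:2]*1000).astype(np.float32)); print('block',q,np.median(P,0))
go(q[0][0]/1000,q[0][1]/1000,.012,-.4)
E
```

```text
[0.6130207  0.27561761 0.08067473] -0.5198731486760323
block ((611.4042358398438, 274.86883544921875), (17.875028610229492, 21.736291885375977), 88.68061065673828) [0.61218704 0.27507506 0.05816013]
go [ 0.6114  0.2749  0.012  -0.4   ] shift [-0.0075  0.0052  0.2766] turn [ 0.0004 -0.0003 -0.0011]
```

View pics/w14.png

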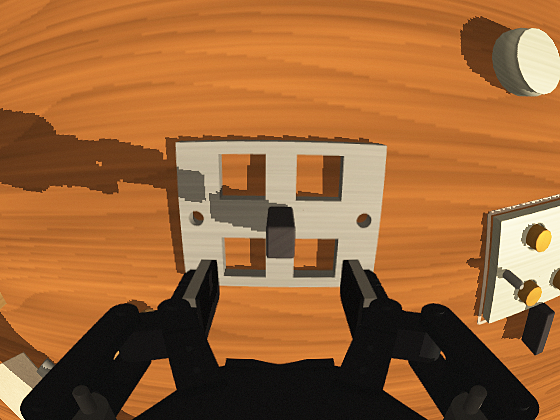

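The grip block sits between the fingers at (281,230), with holes at (196,218) and (364,220). I'll grasp it.

servo_tool(
  commands=[
    [[-0.006,0.004,0.1],[0,0,-0.001]],
    [[-0.006,0.004,0.2],[0,0,-0.001]],
    [[-0.006,0.004,0.275],[0,0,-0.001]],
    [[-0.006,0.004,0.275],[0,0,-0.001]],
    [[-0.006,0.004,0.275],[0,0,-0.001]],
  ],
)

```text
clock: 24.35
tcp_pos: [0.6114, 0.2768, 0.0125]
orientation: [-3.141, 0.009, -0.0]
contact_force: [0.7, -0.7, 0.0]
grip_width: 0.0596
gripper_force: 0.0
```

servo_tool(
  commands=[
    [[0,0,0],[0,0,0]],
    [[0,0,0],[0,0,0]],
    [[0,0,0],[0,0,0]],
    [[0,0,0],[0,0,0]],
    [[0,0,0],[0,0,0]],
    [[0,0,0],[0,0,0]],
    [[0,0,0],[0,0,0]],
  ],
  claw=1,
  squeeze=80,
)

```text
clock: 25.05
tcp_pos: [0.6119, 0.2769, 0.0135]
orientation: [-3.141, 0.008, -0.003]
contact_force: [-0.1, -1.2, 5.6]
grip_width: 0.0162
gripper_force: 79.5
```

```bash
python3 - <<'E'
from h import *
T=tcp(); print(T[:3,3],np.degrees(np.arctan2(T[1,0],T[0,0])))
go(.5625,-.0085,.10,9.9)
E
```

```text
[0.61186317 0.2769203  0.01349367] -0.3031563697191284
go [ 5.625e-01 -8.500e-03  1.000e-01  9.900e+00] shift [-0.1908  1.1426 -0.3467] turn [-1.000e-04 -1.100e-03 -1.134e-01]
```

servo_tool(
  commands=[
    [[0,0,-0.1],[0,0,0]],
    [[0,0,-0.2],[0,0,0]],
    [[0,0.05,-0.3],[0,0,-0.02]],
    [[-0.04,0.18,-0.35],[0,0,-0.05]],
    [[-0.07,0.34,-0.35],[0,0,-0.08]],
    [[-0.1,0.5,-0.35],[0,0,-0.113]],
    [[-0.13,0.66,-0.35],[0,0,-0.113]],
    [[-0.16,0.82,-0.35],[0,0,-0.113]],
    [[-0.18,0.95,-0.35],[0,0,-0.113]],
    [[-0.18,0.95,-0.35],[0,0,-0.113]],
    [[-0.18,0.95,-0.35],[0,0,-0.113]],
  ],
)

```text
clock: 26.15
tcp_pos: [0.5644, 0.0384, 0.0995]
orientation: [3.13, 0.267, -0.001]
contact_force: [-0.2, 0.8, -3.2]
grip_width: 0.0168
gripper_force: 78.8
```

```bash
python3 - <<'E'
from h import *
p,d,T=look('wrist','w15'); print(T[:3,3],np.degrees(np.arctan2(T[1,0],T[0,0])),r.get_obs()['grip_width'])
# plate bottom at tool z -.0131 -> top -.0271; rim contour in tool coords
C=cloud('wrist',d,np.eye(4)); m=(C[...,2]>-.036)&(C[...,2]<-.018)&(abs(C[...,0])<.09)&(abs(C[...,1])<.1)
print('plate top z tool',np.median(C[m][:,2]))
m=m.astype(np.uint8); cs=np.vstack([c[:,0] for c in cv2.findContours(m,cv2.RETR_EXTERNAL,cv2.CHAIN_APPROX_NONE)[0] if cv2.contourArea(c)>100])
P=at_z('wrist',cs,-.0271,np.eye(4))[:,:2]
print(P.min(0),P.max(0)); k=P[:,0]>.035
f=P[(P[:,0]>.05)&(abs(P[:,1])<.07)]; print('front edge x=a+by',np.polyfit(f[:,1],f[:,0],1))
for s in(-1,1):
    g=P[(P[:,1]*s>.07)&(P[:,0]<.05)]; print('side',s,len(g),np.median(g,0))
E
```

```text
[0.5644475  0.03840029 0.09948732] 9.749200959830521 0.01666781799884632
plate top z tool -0.029373727652644094
[ 0.00198671 -0.02275444] [0.01472769 0.0231534 ]Traceback (most recent call last):
  File "<stdin>", line 9, in <module>
    raise TypeError("expected non-empty vector for x")
TypeError: expected non-empty vector for x
```

View pics/w15.png

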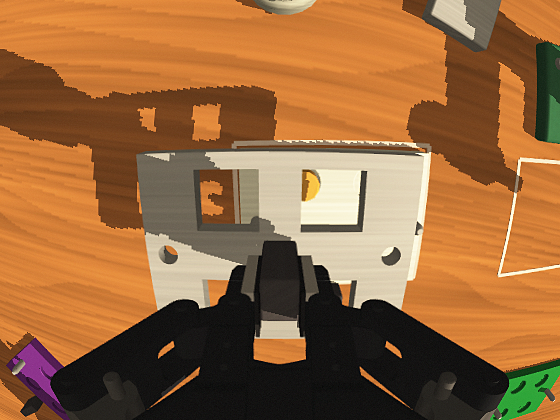

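The plate hangs level with its holes at (169,255) and (391,254). I'll measure it in the tool frame, with its top at tool z ≈ 0.

```bash
cat >> h.py <<'E'
def plate_held(p,d,zt=-.0007):
    C=cloud('wrist',d,np.eye(4)); m=(abs(C[...,2]-zt)<.008)&(abs(C[...,0])<.08)&(abs(C[...,1])<.1)
    print('plate top tool z',np.median(C[m][:,2]).round(4))
    m=cv2.morphologyEx(m.astype(np.uint8),cv2.MORPH_OPEN,np.ones((3,3)))
    cs,hi=cv2.findContours(m,cv2.RETR_CCOMP,cv2.CHAIN_APPROX_NONE); H=[]
    out=max([c for c,h in zip(cs,hi[0]) if h[3]<0],key=cv2.contourArea)[:,0]
    for c,h in zip(cs,hi[0]):
        if h[3]>=0 and len(c)>10:
            q=at_z('wrist',c[:,0],zt,np.eye(4))[:,:2]; c0=(q.min(0)+q.max(0))/2
            if np.ptp(q,axis=0).max()<.018 and abs(c0[0])<.015 and abs(abs(c0[1])-.064)<.012: H.append(c0); print('hole',c0.round(4),np.ptp(q,axis=0).round(4))
    P=at_z('wrist',out,zt,np.eye(4))[:,:2]
    f=P[(P[:,0]>.045)&(abs(P[:,1])<.068)]; b,a=np.polyfit(f[:,1],f[:,0],1); print('front edge',round(a,4),'slope',round(b,4))
    for s in(-1,1):
        g=P[(P[:,1]*s>.065)&(P[:,0]<.05)&(P[:,0]>-.01)]; bb=np.polyfit(g[:,0],g[:,1],1); print('side',s,bb.round(4),len(g))
E
python3 - <<'E'
from h import *
p,d,T=look('wrist'); plate_held(p,d); print(at_z('wrist',[(169,255),(391,254)],-.0007,np.eye(4)))
go(.5625,-.0085,.10,9.9)
E
```

```text
plate top tool z 0.0003
hole [ 0.0015 -0.0619] [0.0099 0.0111]
hole [0.0015 0.0627] [0.0111 0.0102]
front edge 0.0577 slope -0.0061
side -1 [ 0.0024 -0.0761] 101
side 1 [0.0073 0.0763] 101
[[-0.00035389 -0.06269846 -0.0007    ]
 [ 0.0002645   0.06372965 -0.0007    ]]
go [ 5.625e-01 -8.500e-03  1.000e-01  9.900e+00] shift [-0.0433  0.1928 -0.0013] turn [-0.0006 -0.0002  0.0006]
```

servo_tool(
  commands=[
    [[-0.02,0.1,0],[0,0,-0.003]],
    [[-0.044,0.18,0],[0,0,-0.003]],
    [[-0.044,0.192,0.05],[0,0,-0.003]],
    [[-0.044,0.192,0.1],[0,0,-0.003]],
    [[-0.044,0.192,0.1],[0,0,-0.003]],
    [[-0.044,0.192,0.1],[0,0,-0.003]],
    [[-0.044,0.192,0.1],[0,0,-0.003]],
  ],
)

```text
clock: 26.95
tcp_pos: [0.5625, -0.0083, 0.0749]
orientation: [-3.128, -0.281, -0.001]
contact_force: [-0.0, 0.1, -2.8]
grip_width: 0.0169
gripper_force: 78.8
```

```bash
python3 - <<'E'
from h import *
p,d,T=look('wrist','w16'); print(T[:3,3],np.degrees(np.arctan2(T[1,0],T[0,0])))
go(.562,-.0088,.05,10.2)
E
```

```text
[ 0.56252573 -0.00829328  0.07486067] 10.249296819176324
go [ 5.62e-01 -8.80e-03  5.00e-02  1.02e+01] shift [-0.0027  0.0004  0.1001] turn [-0.0002 -0.0005  0.0003]
```

servo_tool(
  commands=[
    [[-0.002,0,0.04],[0,0,0]],
    [[-0.002,0,0.07],[0,0,0]],
    [[-0.002,0,0.1],[0,0,0]],
    [[-0.002,0,0.12],[0,0,0]],
    [[-0.002,0,0.12],[0,0,0]],
  ],
)

```text
clock: 27.5
tcp_pos: [0.5648, -0.0086, 0.0458]
orientation: [-3.128, -0.278, -0.009]
contact_force: [4.1, 1.7, 5.1]
grip_width: 0.0165
gripper_force: 80.5
```

```bash
python3 - <<'E'
from h import *
p,d,T=look('wrist','w17'); print(T[:3,3]); go(.562,-.0088,.028,10.2)
cv2.imwrite('pics/w17c.png',cv2.resize(p[140:310,130:430,::-1],None,fx=2.6,fy=2.6,interpolation=cv2.INTER_CUBIC))
E
```

```text
[ 0.56484658 -0.00856604  0.04581493]
go [ 5.62e-01 -8.80e-03  2.80e-02  1.02e+01] shift [-0.0115 -0.0011  0.0713] turn [-0.0003 -0.0036 -0.0006]
```

View pics/w17c.png

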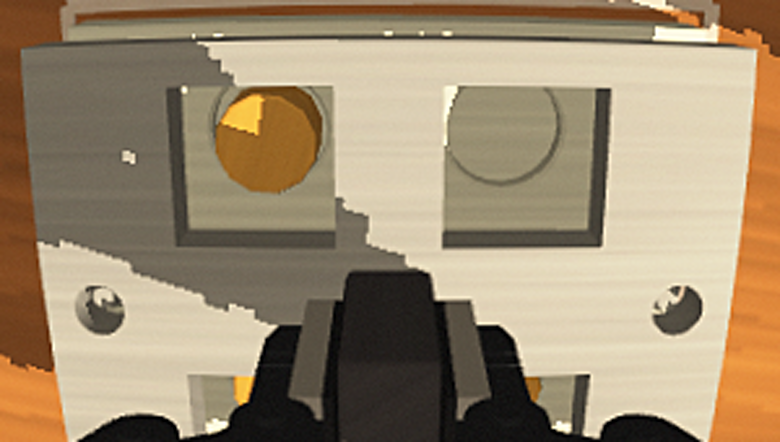

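Both pin tips show inside the holes at crop pixels (103,298) and (667,298). The taper pushes the plate slightly to +x, so I'll follow that and lower gently.

servo_tool(
  commands=[
    [[0.007,0,0],[0,0,0]],
    [[0.007,0,0],[0,0,0]],
  ],
)

```text
clock: 27.75
tcp_pos: [0.5652, -0.0085, 0.0455]
orientation: [-3.129, -0.278, -0.005]
contact_force: [2.9, 2.0, 7.5]
grip_width: 0.0167
gripper_force: 80.8
```

servo_tool(
  commands=[
    [[0,0,0.01],[0,0,0]],
    [[0,0,0.02],[0,0,0]],
    [[0,0,0.02],[0,0,0]],
  ],
)

```text
clock: 28.05
tcp_pos: [0.5664, -0.0087, 0.0407]
orientation: [-3.129, -0.278, -0.009]
contact_force: [5.9, 1.8, 1.7]
grip_width: 0.0167
gripper_force: 80.5
```

servo_tool(
  commands=[
    [[0.008,-0.001,0],[0,0,0]],
    [[0.008,-0.002,0],[0,0,0]],
    [[0.008,-0.002,0],[0,0,0]],
  ],
)

```text
clock: 28.35
tcp_pos: [0.5665, -0.0085, 0.0397]
orientation: [-3.129, -0.278, -0.003]
contact_force: [5.8, 1.0, 0.8]
grip_width: 0.0165
gripper_force: 80.2
```

```bash
python3 - <<'E'
from h import *
p,d,T=look('wrist'); plate_held(p,d); print(T[:3,3],r.get_obs()['contact_force'])
# base front strip & lines
C=cloud('wrist',d,T); u=np.array([np.cos(.172),np.sin(.172)]); v=np.array([-u[1],u[0]])
m=(abs(C[...,2]-.014)<.004); D=C[...,:2]-[.5625,-.0086]; X=D@u; Y=D@v
m&=(abs(Y)<.06)&(X>.03)&(X<.08); vv,uu=np.nonzero(m); Q=at_z('wrist',np.c_[uu,vv],.014,T)[:,:2]-[.5625,-.0086]
print('base front edge (nominal .0574):',[np.max((Q@u)[abs(Q@v-y)<.004]).round(4) for y in(-.05,-.03,.0,.03,.05) if (abs(Q@v-y)<.004).any()])
E
```

```text
plate top tool z 0.0014
hole [-0.006  -0.0601] [0.004  0.0047]
hole [-0.0017  0.0653] [0.0065 0.0045]
front edge 0.0536 slope 0.0001
side -1 [ 0.0427 -0.0764] 108
side 1 [-0.0371  0.0761] 102
[ 0.56645439 -0.00853894  0.03972471] [ 4.75851287  0.93419636 -0.40109228]
base front edge (nominal .0574): [np.float64(0.0571), np.float64(0.0567), np.float64(0.0568), np.float64(0.0569), np.float64(0.0568)]
```

```bash
cat >> h.py <<'E'
def plate_plane(d,T,zt=-.0007):
    C=cloud('wrist',d,np.eye(4)); m=(abs(C[...,2]-zt)<.01)&(abs(C[...,0])<.065)&(abs(C[...,1])<.08)
    m=cv2.erode(m.astype(np.uint8),np.ones((5,5)))>0
    P=C[m]; A=np.c_[P[:,:2],np.ones(len(P))]
    for _ in range(4):
        c=np.linalg.lstsq(A,P[:,2],rcond=None)[0]; k=abs(A@c-P[:,2])<.003; A,P=A[k],P[k]
    W=P@T[:3,:3].T+T[:3,3]; cw=np.linalg.lstsq(np.c_[W[:,:2]-[.5625,-.0086],np.ones(len(W))],W[:,2],rcond=None)[0]
    print('plate top: tool plane',c.round(4),'world slope x,y (deg)',np.degrees(cw[:2]).round(2),'z at base centre',cw[2].round(4),len(P)); return c,cw
E
python3 - <<'E'
from h import *
p,d,T=look('wrist','w18'); plate_plane(d,T); print(r.get_obs()['contact_force'],r.get_obs()['moment'])
E
```

```text
plate top: tool plane [0.0875 0.0034 0.    ] world slope x,y (deg) [-4.85 -0.67] z at base centre 0.04 21280
[ 4.91536991  0.69672538 -0.68560796] [ 2.08442802e-01 -1.20837145e+00  7.17117851e-04]
```

The plate pitched 5° because the tool is too far to +x. I'll move back in −x.

servo_tool(
  commands=[
    [[-0.006,0,0],[0,0,0]],
    [[-0.012,0,0],[0,0,0]],
    [[-0.014,0,0],[0,0,0]],
    [[-0.014,0,0],[0,0,0]],
  ],
)

```text
clock: 28.85
tcp_pos: [0.5632, -0.0091, 0.0398]
orientation: [-3.129, -0.278, -0.004]
contact_force: [5.4, 1.0, -0.7]
grip_width: 0.0168
gripper_force: 80.1
```

```bash
python3 - <<'E'
from h import *
p,d,T=look('wrist'); plate_plane(d,T); print(T[:3,3],r.get_obs()['contact_force'],r.get_obs()['moment'])
E
```

```text
plate top: tool plane [0.087  0.0034 0.    ] world slope x,y (deg) [-4.8  -0.66] z at base centre 0.0399 21752
[ 0.56317363 -0.00909066  0.0398355 ] [6.75647298 0.82859856 1.10281507] [ 0.30684409 -1.32681501 -0.04103055]
```

servo_tool(
  commands=[
    [[0,0,-0.004],[0,0.02,0]],
    [[0,0,-0.004],[0,0.04,0]],
    [[0,0,-0.004],[0,0.055,0]],
    [[0,0,-0.004],[0,0.055,0]],
    [[0,0,-0.004],[0,0.055,0]],
  ],
)

```text
clock: 29.4
tcp_pos: [0.5619, -0.0094, 0.0405]
orientation: [-3.119, -0.277, -0.134]
contact_force: [4.8, 0.5, -1.8]
grip_width: 0.0163
gripper_force: 79.8
```

```bash
cat >> h.py <<'E'
def base_front(d,T,c=(.5625,-.0086),a=.172):
    C=cloud('wrist',d,T); u=np.array([np.cos(a),np.sin(a)]); v=np.array([-u[1],u[0]])
    D=C[...,:2]-c; m=(abs(C[...,2]-.014)<.004)&(abs(D@v)<.06)&(D@u>.03)&(D@u<.08); vv,uu=np.nonzero(m)
    Q=at_z('wrist',np.c_[uu,vv],.014,T)[:,:2]-c
    print('base front edge (nominal .057):',[np.max((Q@u)[abs(Q@v-y)<.004]).round(4) for y in(-.05,-.03,.0,.03,.05) if (abs(Q@v-y)<.004).any()])
E
python3 - <<'E'
from h import *
p,d,T=look('wrist'); plate_plane(d,T); base_front(d,T); print(T[:3,3],r.get_obs()['contact_force'],r.get_obs()['moment'])
E
```

```text
plate top: tool plane [0.0858 0.0033 0.    ] world slope x,y (deg) [-0.02  0.19] z at base centre 0.0405 22242
base front edge (nominal .057): [np.float64(0.053), np.float64(0.0525), np.float64(0.0527), np.float64(0.0522), np.float64(0.0525)]
[ 0.5619307  -0.00937188  0.04048672] [ 3.94269468  0.51261994 -2.67639625] [ 0.12398493 -0.90266342  0.0212675 ]
```

The plate is level now. The base slid about 4 mm to −x, which is within limits, so I'll lower straight down.

```bash
python3 - <<'E'
from h import *
T=tcp(); print(T[:3,:3].T@np.array([0,0,-.0125])/.25)
E
```

```text
[-4.28576393e-03 -2.93992500e-06  4.98159836e-02]
```

servo_tool(
  commands=[
    [[-0.001,0,0.01],[0,0,0]],
    [[-0.002,0,0.02],[0,0,0]],
    [[-0.002,0,0.025],[0,0,0]],
    [[-0.002,0,0.025],[0,0,0]],
  ],
)

```text
clock: 29.85
tcp_pos: [0.5619, -0.0092, 0.0341]
orientation: [-3.119, -0.277, -0.134]
contact_force: [4.4, 0.4, -3.0]
grip_width: 0.0161
gripper_force: 79.9
```

```bash
python3 - <<'E'
from h import *
p,d,T=look('wrist'); plate_plane(d,T); base_front(d,T); print(T[:3,3],r.get_obs()['contact_force'],r.get_obs()['moment'])
E
```

```text
plate top: tool plane [0.0858 0.0034 0.    ] world slope x,y (deg) [-0.01  0.2 ] z at base centre 0.0341 22083
base front edge (nominal .057): [np.float64(0.0528), np.float64(0.0523), np.float64(0.053), np.float64(0.0525), np.float64(0.0528)]
[ 0.56189759 -0.00918234  0.03408055] [ 4.73565511  1.15956861 -3.65912144] [ 0.14224561 -1.05658059 -0.042006  ]
```

Descending smoothly with the base holding still. About 6 mm remain (top 34 → 28 mm).

servo_tool(
  commands=[
    [[-0.001,0,0.01],[0,0,0]],
    [[-0.002,0,0.02],[0,0,0]],
    [[-0.002,0,0.026],[0,0,0]],
    [[-0.002,0,0.026],[0,0,0]],
    [[-0.002,0,0.026],[0,0,0]],
  ],
)

```text
clock: 30.4
tcp_pos: [0.5617, -0.0092, 0.0276]
orientation: [-3.119, -0.277, -0.134]
contact_force: [3.7, 0.8, -3.5]
grip_width: 0.0165
gripper_force: 79.7
```

```bash
python3 - <<'E'
from h import *
p,d,T=look('wrist'); plate_plane(d,T); base_front(d,T); print(T[:3,3],r.get_obs()['contact_force'],r.get_obs()['moment'])
E
```

```text
plate top: tool plane [0.0871 0.0021 0.0001] world slope x,y (deg) [-0.08  0.11] z at base centre 0.0275 22052
base front edge (nominal .057): [np.float64(0.0529), np.float64(0.0525), np.float64(0.0525), np.float64(0.0521), np.float64(0.0524)]
[ 0.56171209 -0.00923007  0.02760973] [ 4.39744785  1.42252788 -2.96876343] [ 0.09963333 -0.91337037  0.01392694]
```

Flush (top at 27.5 mm). I'll release and rise.

servo_tool(
  commands=[
    [[0,0,0],[0,0,0]],
    [[0,0,0],[0,0,0]],
    [[0,0,0],[0,0,0]],
    [[0,0,0],[0,0,0]],
    [[0.005,0,-0.06],[0,0,0]],
    [[0.02,0,-0.2],[0,0,0]],
    [[0.03,0,-0.34],[0,-0.05,0]],
    [[0.03,0,-0.34],[0,-0.055,0]],
    [[0.03,0,-0.34],[0,-0.055,0]],
  ],
  claw=0.4,
)

```text
clock: 31.35
tcp_pos: [0.5636, -0.0089, 0.115]
orientation: [3.129, 0.278, 0.005]
contact_force: [-1.0, 0.2, -0.6]
grip_width: 0.0515
gripper_force: 0.0
```

```bash
cat >> h.py <<'E'
def die(p,d,T,x0):
    q,e=base_fit(p,d,T,z=.028,x0=x0); print('die (plate top rect)',q.round(4),np.degrees(q[2]).round(2),'err',round(e,5))
    C=cloud('wrist',d,T); m=(abs(C[...,2]-.028)<.006)&(np.hypot(C[...,0]-q[0],C[...,1]-q[1])<.07); P=C[m]
    c=np.linalg.lstsq(np.c_[P[:,:2]-q[:2],np.ones(len(P))],P[:,2],rcond=None)[0]; print('plane slope deg',np.degrees(c[:2]).round(2),'z',c[2].round(4))
    k=(abs(C[...,2]-.059-.014)<.004)&(np.hypot(C[...,0]-q[0],C[...,1]-q[1])<.025); B=cv2.minAreaRect((C[k][:,:2]*1000).astype(np.float32)); print('block',np.round(B[0],1),np.round(B[1],1),round(B[2],1))
    u=np.array([np.cos(q[2]),np.sin(q[2])]); D=C[...,:2]-q[:2]; X=D@u; Y=D@[-u[1],u[0]]
    k=(abs(Y)<.02)&(X<-.066)&(X>-.13)&(abs(C[...,2]-.036)<.005)
    if k.sum()>20:
        H=cv2.minAreaRect((C[k][:,:2]*1000).astype(np.float32)); print('handle top',np.round(H[0],1),np.round(H[1],1),round(H[2],1),'Ymean',Y[k].mean().round(4),'X',X[k].min().round(4))
    return q
E
python3 - <<'E'
from h import *
p,d,T=look('wrist','w19'); print(T[:3,3],r.get_obs()['contact_force'],r.get_obs()['orientation']); q=die(p,d,T,[.558,-.0094,.172])
go(.46,-.026,.10,9.9)
E
```

```text
[ 0.56355066 -0.0089474   0.11498057] [0.80419793 0.22347973 0.23672792] [3.12914796e+00 2.77813377e-01 1.41086241e-03]
die (plate top rect) [ 0.5753 -0.0067  0.1749  0.0396  0.0763] 10.02 err 0.00062
plane slope deg [ 0.49 -0.01] z 0.027
block [559.4  -9.6] [17.4 17.7] 10.8
handle top [473.8 -24. ] [54.  14.4] 9.4 Ymean 0.0006 X -0.13
go [ 0.46  -0.026  0.1    9.9  ] shift [-0.4139 -0.006   0.0541] turn [ 0.0001 -0.0006  0.0027]
```

servo_tool(
  commands=[
    [[-0.14,0,0],[0,0,0]],
    [[-0.28,0,0],[0,0,0]],
    [[-0.414,-0.004,0.03],[0,0,0.002]],
    [[-0.414,-0.004,0.054],[0,0,0.002]],
    [[-0.414,-0.004,0.054],[0,0,0.002]],
    [[-0.414,-0.004,0.054],[0,0,0.002]],
  ],
)

```text
clock: 32.0
tcp_pos: [0.4607, -0.0262, 0.0996]
orientation: [-3.129, -0.273, -0.0]
contact_force: [0.2, 0.3, 1.6]
grip_width: 0.0512
gripper_force: 0.0
```

```bash
python3 - <<'E'
from h import *
p,d,T=look('wrist','w20'); print(T[:3,3]); q=die(p,d,T,[.558,-.0094,.172])
h=q[:2]-.1*np.array([np.cos(q[2]),np.sin(q[2])]); print(h); go(*h,-.010,np.degrees(q[2]))
E
```

```text
[ 0.46065892 -0.02619391  0.09956983]
die (plate top rect) [ 0.5569 -0.01    0.1768  0.0574  0.0763] 10.13 err 0.00021
plane slope deg [ 0.13 -0.08] z 0.0271
block [557.  -10.1] [22.3 17.9] 10.1
handle top [465.3 -25.5] [53.8 13.7] 9.5 Ymean 0.001 X -0.1199
[ 0.45849876 -0.02758598]
go [ 4.58500e-01 -2.76000e-02 -1.00000e-02  1.01308e+01] shift [-0.0113  0.0043  0.4389] turn [-0.0003 -0.0005 -0.0016]
```

The die is flush at (0.557,-0.010) with yaw 10.1°. I'll grasp the handle.

servo_tool(
  commands=[
    [[-0.01,0.002,0.15],[0,0,0]],
    [[-0.01,0.002,0.3],[0,0,0]],
    [[-0.01,0.002,0.4],[0,0,0]],
    [[-0.01,0.002,0.435],[0,0,0]],
    [[-0.01,0.002,0.435],[0,0,0]],
    [[-0.01,0.002,0.435],[0,0,0]],
  ],
)

```text
clock: 32.65
tcp_pos: [0.4589, -0.0271, -0.0083]
orientation: [-3.13, -0.273, -0.002]
contact_force: [-0.2, -0.8, 0.4]
grip_width: 0.0511
gripper_force: 0.0
```

servo_tool(
  commands=[
    [[0,0,0],[0,0,0]],
    [[0,0,0],[0,0,0]],
    [[0,0,0],[0,0,0]],
    [[0,0,0],[0,0,0]],
    [[0,0,0],[0,0,0]],
    [[0,0,0],[0,0,0]],
    [[0,0,0],[0,0,0]],
  ],
  claw=1,
  squeeze=60,
)

```text
clock: 33.35
tcp_pos: [0.4585, -0.0273, -0.008]
orientation: [3.129, 0.274, 0.003]
contact_force: [-2.2, 0.4, 7.8]
grip_width: 0.0129
gripper_force: 60.1
```

```bash
python3 - <<'E'
from h import *
o=r.get_obs(); T=tcp(o); print(T[:3,3],np.degrees(np.arctan2(T[1,0],T[0,0])),o['contact_force'],o['moment'])
p,d,T=look('wrist','w21'); q=die(p,d,T,[.557,-.01,.177])
C=cloud('wrist',d,T); hsv=cv2.cvtColor(p,cv2.COLOR_RGB2HSV); W=(hsv[...,1]<70)&(hsv[...,2]>110)
def outline(c0,yaw,name):
    c,s=np.cos(yaw),np.sin(yaw); v,u=np.mgrid[:420,:560]; G=at_z('wrist',np.c_[u.ravel(),v.ravel()],0,T)[:,:2].reshape(420,560,2)
    D=G-c0; X=D@[c,s];Y=D@[-s,c]; m=W&(abs(X)<.085)&(abs(Y)<.105)&(abs(C[...,2])<.007)&((abs(X)>.052)|(abs(Y)>.07))
    qq,e=frame_fit(G[m],[*c0,yaw,.064,.083]); print(name,qq.round(4),np.degrees(qq[2]).round(2),e.round(5),m.sum()); return qq
pm=outline([.606,-.281],.195,'press')
# tool target keeping tool pose relative to die
a=np.radians(0); tp=T[:2,3]; dy=.195-q[2]
R2=np.array([[np.cos(dy),-np.sin(dy)],[np.sin(dy),np.cos(dy)]])
print('tool target',np.array([.6055,-.281])+R2@(tp-q[:2]))
E
```

```text
[ 0.45845185 -0.02732479 -0.00796972] 10.006601062809759 [-2.15599628  0.37442721  7.8222128 ] [0.12761709 0.30842586 0.21770059]
die (plate top rect) [ 0.5362 -0.014   0.1814  0.0368  0.0763] 10.4 err 0.00043
plane slope deg [ 0.15 -0.01] z 0.0271
block [553.3 -10.9] [15.2 18.2] 10.3
handle top [458.9 -31.4] [36.3 35.3] 36.2 Ymean 0.0007 X -0.099
press [ 0.606 -0.281  0.195  0.064  0.083] 11.17 nan 0
tool target [ 0.52793048 -0.29534645]
  return _methods._mean(a, axis=axis, dtype=dtype,
  ret = ret.dtype.type(ret / rcount)
```

The wrist camera would pass close to the press arm. I'll regrip 8 mm further back on the handle for clearance, then slide.

servo_tool(
  commands=[
    [[0,0,0],[0,0,0]],
    [[0,0,0],[0,0,0]],
    [[0,0,0],[0,0,0]],
    [[-0.02,0,0],[0,0,0]],
    [[-0.032,0,0],[0,0,0]],
    [[-0.032,0,0],[0,0,0]],
    [[-0.032,0,0],[0,0,0]],
  ],
  claw=0.6,
)

```text
clock: 34.1
tcp_pos: [0.4497, -0.0288, -0.0091]
orientation: [3.13, 0.273, -0.0]
contact_force: [0.0, -0.6, -1.0]
grip_width: 0.0345
gripper_force: 0.0
```

servo_tool(
  commands=[
    [[0,0,0],[0,0,0]],
    [[0,0,0],[0,0,0]],
    [[0,0,0],[0,0,0]],
    [[0,0,0],[0,0,0]],
    [[0,0,0],[0,0,0]],
    [[0,0,0],[0,0,0]],
  ],
  claw=1,
  squeeze=70,
)

```text
clock: 34.7
tcp_pos: [0.45, -0.0288, -0.0088]
orientation: [3.129, 0.274, 0.001]
contact_force: [-2.2, -0.1, 5.3]
grip_width: 0.0126
gripper_force: 68.4
```

```bash
python3 - <<'E'
from h import *
p,d,T=look('wrist','w22'); print(T[:3,3],r.get_obs()['contact_force']); q=die(p,d,T,[.557,-.01,.177])
rel=T[:2,3]-np.array([.5569,-.01]); dy=.1948-.1768
R2=np.array([[np.cos(dy),-np.sin(dy)],[np.sin(dy),np.cos(dy)]]); t=np.array([.6055,-.281])+R2@rel
print(rel,'target',t); go(t[0],t[1]+.06,-.008,10.0+1.05); go(t[0],t[1],-.008,10.0+1.05)
E
```

```text
[ 0.4499916  -0.02875412 -0.00883112] [-1.67703895 -0.37613069  4.91856588]
die (plate top rect) [ 0.5355 -0.0142  0.1816  0.0361  0.0762] 10.41 err 0.00031
plane slope deg [0.33 0.05] z 0.0271
block [550.2 -11.5] [ 9.3 18.3] 11.2
handle top [455.1 -27.8] [31.  31.7] 57.1 Ymean 0.0008 X -0.0977
[-0.1069084  -0.01875412] target [ 0.49894648 -0.30167532]
go [ 4.989e-01 -2.417e-01 -8.000e-03  1.105e+01] shift [ 0.0452  0.8728 -0.0031] turn [ 0.0002 -0.0002 -0.0117]
go [ 4.989e-01 -3.017e-01 -8.000e-03  1.105e+01] shift [ 0.0035  1.1092 -0.0031] turn [ 0.0002 -0.0002 -0.0117]
```

servo_tool(
  commands=[
    [[0.003,0.04,0],[0,0,0]],
    [[0.006,0.1,0],[0,0,0]],
    [[0.01,0.17,0],[0,0,-0.002]],
    [[0.014,0.24,0],[0,0,-0.003]],
    [[0.017,0.32,0],[0,0,-0.004]],
    [[0.021,0.4,0],[0,0,-0.005]],
    [[0.025,0.48,0],[0,0,-0.006]],
    [[0.029,0.56,0],[0,0,-0.007]],
    [[0.033,0.64,0],[0,0,-0.008]],
    [[0.037,0.72,0],[0,0,-0.009]],
    [[0.041,0.8,0],[0,0,-0.01]],
    [[0.045,0.85,0],[0,0,-0.011]],
    [[0.045,0.87,0],[0,0,-0.0117]],
    [[0.045,0.87,0],[0,0,-0.0117]],
    [[0.045,0.87,0],[0,0,-0.0117]],
  ],
)

```text
clock: 36.25
tcp_pos: [0.4994, -0.239, -0.0088]
orientation: [-3.125, -0.307, -0.002]
contact_force: [-0.2, 4.9, 5.7]
grip_width: 0.0127
gripper_force: 69.1
```

```bash
python3 - <<'E'
from h import *
p,d,T=look('wrist','w23'); o=r.get_obs(); print(T[:3,3],np.degrees(np.arctan2(T[1,0],T[0,0])),o['contact_force'],o['moment']); q=die(p,d,T,[.606,-.221,.195])
m=r.camera_model('wrist'); print('cam pos',(T@m['hand_eye'])[:3,3])
C=cloud('wrist',d,T); k=(C[...,2]>.08)&(C[...,1]<-.2)&(C[...,0]>.5); P=C[k]; print('nearest press pts', P.min(0),P.max(0)); D=np.linalg.norm(P-(T@m['hand_eye'])[:3,3],axis=1); print(D.min(),P[D.argmin()])
E
```

```text
[ 0.49943194 -0.23896001 -0.00878477] 11.21564224567994 [0.3006808  4.59611779 5.29261503] [0.89437557 0.06876031 0.56147221]
die (plate top rect) [ 0.5844 -0.2218  0.2089  0.0361  0.0763] 11.97 err 0.00031
plane slope deg [0.33 0.05] z 0.0271
block [ 599.  -218.6] [ 9.6 18.2] 10.2
handle top [ 504.5 -237.9] [31.1 31.5] 57.3 Ymean 0.0006 X -0.0978
cam pos [ 0.57468306 -0.22436451  0.15317503]
nearest press pts [ 0.50001045 -0.30055077  0.08000171] [ 0.61192248 -0.20001882  0.11364767]
0.06935700979214608 [ 0.52168534 -0.24327515  0.11262846]
```

servo_tool(
  commands=[
    [[-0.006,0.03,0],[0,0,0]],
    [[-0.012,0.06,0],[0,0,0]],
    [[-0.018,0.09,0],[0,0,0]],
    [[-0.024,0.12,0],[0,0,0]],
    [[-0.024,0.12,0],[0,0,0]],
  ],
)

```text
clock: 36.8
tcp_pos: [0.4998, -0.2695, -0.0088]
orientation: [-3.125, -0.306, -0.003]
contact_force: [1.1, 4.6, 3.9]
grip_width: 0.0127
gripper_force: 68.8
```

servo_tool(
  commands=[
    [[-0.005,0.03,0],[0,0,0]],
    [[-0.01,0.05,0],[0,0,0]],
    [[-0.014,0.07,0],[0,0,0]],
    [[-0.014,0.07,0],[0,0,0]],
  ],
)

```text
clock: 37.2
tcp_pos: [0.4998, -0.2866, -0.0088]
orientation: [-3.124, -0.307, -0.003]
contact_force: [1.3, 6.7, 4.9]
grip_width: 0.0128
gripper_force: 69.1
```

```bash
python3 - <<'E'
from h import *
p,d,T=look('wrist','w24'); o=r.get_obs(); print(T[:3,3],np.degrees(np.arctan2(T[1,0],T[0,0])),o['contact_force'],o['moment']); q=die(p,d,T,[.606,-.269,.195])
go(.4989,-.3017,-.008,11.05)
hsv=cv2.cvtColor(p,cv2.COLOR_RGB2HSV); C=cloud('wrist',d,T)
v,u=np.mgrid[:420,:560]; G=at_z('wrist',np.c_[u.ravel(),v.ravel()],0,T)[:,:2].reshape(420,560,2)
D=G-[.6055,-.281]; c,s=np.cos(.1948),np.sin(.1948); X=D@[c,s];Y=D@[-s,c]; W=(hsv[...,1]<70)&(hsv[...,2]>110)&(abs(C[...,2])<.006)
for n,k in(('right line Y',W&(abs(Y+.083)<.012)&(abs(X)<.05)),('left line Y',W&(abs(Y-.083)<.012)&(abs(X)<.05)),('far X',W&(abs(X-.064)<.012)&(abs(Y)<.07)),('near X',W&(abs(X+.064)<.012)&(abs(Y)<.07))): print(n,k.sum(),(Y if 'Y' in n else X)[k].mean() if k.any() else None)
E
```

```text
[ 0.49979895 -0.28658366 -0.00879307] 11.23355770890756 [1.50164101 6.52103927 5.60331276] [ 1.19128516 -0.11391972  0.55062861]
die (plate top rect) [ 0.5835 -0.2701  0.2001  0.0348  0.076 ] 11.46 err 0.00093
plane slope deg [0.33 0.05] z 0.0271
block [ 599.5 -266.3] [ 9.6 18.1] 11.4
handle top [ 504.7 -284.8] [31.4 30.7] 60.9 Ymean 0.0003 X -0.0964
go [ 4.989e-01 -3.017e-01 -8.000e-03  1.105e+01] shift [-0.0153  0.0586 -0.0033] turn [-0.0014 -0.0014  0.002 ]
right line Y 953 -0.08309123040285972
left line Y 0 None
far X 0 None
near X 1023 -0.0643828387752349
```

servo_tool(
  commands=[
    [[-0.006,0.02,0],[0,0,0.001]],
    [[-0.01,0.04,0],[0,0,0.001]],
    [[-0.015,0.059,0],[0,0,0.001]],
    [[-0.015,0.059,0],[0,0,0.001]],
    [[-0.015,0.059,0],[0,0,0.001]],
    [[-0.015,0.059,0],[0,0,0.001]],
  ],
)

```text
clock: 37.85
tcp_pos: [0.4991, -0.3017, -0.0088]
orientation: [-3.125, -0.305, -0.003]
contact_force: [1.9, 6.8, 4.8]
grip_width: 0.0128
gripper_force: 69.0
```

```bash
python3 - <<'E'
from h import *
p,d,T=look('wrist','w25'); o=r.get_obs(); print(T[:3,3],np.degrees(np.arctan2(T[1,0],T[0,0])),o['contact_force'],o['moment']); q=die(p,d,T,[.6055,-.281,.195])
C=cloud('wrist',d,T); D=C[...,:2]-[.6055,-.281]; c,s=np.cos(.1948),np.sin(.1948); 
m=abs(C[...,2]-.028)<.005; v,u=np.nonzero(m); G=at_z('wrist',np.c_[u,v],.028,T)[:,:2]-[.6055,-.281]; X=G@[c,s]; Y=G@[-s,c]
for x in(-.04,-.02,0,.02): k=abs(X-x)<.003; k&=(abs(Y)<.1); print(x,Y[k].min().round(4),Y[k].max().round(4))
for y in(-.06,-.04,.04,.06): k=(abs(Y-y)<.003)&(abs(X)<.09); print('y',y,X[k].min().round(4),X[k].max().round(4))
E
```

```text
[ 0.49909515 -0.30174284 -0.00876923] 11.148244510664087 [1.11006441 6.86651124 4.28138045] [ 1.2233922  -0.18085769  0.53966807]
die (plate top rect) [ 0.5841 -0.2849  0.206   0.0361  0.0763] 11.8 err 0.0003
plane slope deg [0.35 0.04] z 0.0272
block [ 598.7 -281.6] [ 9.7 18.1] 10.7
handle top [ 503.9 -300.9] [31.3 31.5] 57.8 Ymean 0.0007 X -0.0977
-0.04 -0.0766 0.0768
-0.02 -0.0763 0.0769
0 -0.0761 0.0773
0.02 -0.0757 0.0776
y -0.06 -0.0567 0.0199
y -0.04 -0.0572 0.0163
y 0.04 -0.0585 0.0144
y 0.06 -0.0585 0.0199
```

The die is centred in the press outline within 1 mm. I'll release, back out and rise to the press head.

servo_tool(
  commands=[
    [[0,0,0],[0,0,0]],
    [[0,0,0],[0,0,0]],
    [[0,0,0],[0,0,0]],
    [[0,0,0],[0,0,0]],
    [[-0.08,0,0],[0,0,0]],
    [[-0.2,0,0],[0,0,0]],
    [[-0.2,0,-0.1],[0,0,0]],
    [[-0.2,0,-0.28],[0,0,0]],
    [[-0.2,0,-0.46],[0,0,0]],
    [[-0.2,0,-0.64],[0,0,0]],
    [[-0.2,0,-0.82],[0,0,0]],
    [[-0.2,0,-1],[0,0,0]],
    [[-0.2,0,-1],[0,0,0]],
    [[-0.2,0,-1],[0,0,0]],
  ],
  claw=0.6,
)

```text
clock: 39.3
tcp_pos: [0.4486, -0.3147, 0.242]
orientation: [3.125, 0.298, 0.003]
contact_force: [-0.2, 0.3, -0.9]
grip_width: 0.0341
gripper_force: 0.0
```

servo_tool(
  commands=[
    [[0,0,-0.1],[0,0,0]],
    [[0,0,-0.1],[0,0,0]],
    [[0,0,-0.1],[0,0,0]],
    [[0,0,-0.1],[0,0,0]],
    [[0,0,-0.1],[0,0,0]],
    [[0,0,-0.1],[0,0,0]],
  ],
  claw=1,
)

```text
clock: 39.9
tcp_pos: [0.448, -0.3139, 0.2651]
orientation: [-3.126, -0.299, 0.002]
contact_force: [0.6, -0.2, -0.4]
grip_width: 0.0001
gripper_force: 0.0
```

```bash
python3 - <<'E'
from h import *
p,d,T=look('wrist','w26'); o=r.get_obs(); print(T[:3,3],o['contact_force'],o['grip_width']); tips(d)
C=cloud('wrist',d,T); k=(abs(C[...,2]-.208)<.006)&(np.hypot(C[...,0]-.606,C[...,1]+.281)<.04); P=C[k]; print(len(P),P.mean(0) if len(P) else '', cv2.minEnclosingCircle((P[:,:2]*1000).astype(np.float32)) if len(P) else '')
go(.606,-.281,.225,11)
E
```

```text
[ 0.44797908 -0.31392188  0.26510756] [ 0.03924729 -0.02586956 -0.03580592] -0.00011569552002513829
tips tool z max -0.0237 y [ 0.0098 -0.0054 -0.0274] [ 0.0099  0.0056 -0.0274] 213
1175 [ 0.59280394 -0.28355454  0.20706469] ((601.044189453125, -282.0306701660156), 21.084056854248047)
go [ 0.606 -0.281  0.225 11.   ] shift [ 0.6454 -0.0096  0.1607] turn [-0.0005  0.0005 -0.0008]
```

servo_tool(
  commands=[
    [[0.15,0,0],[0,0,0]],
    [[0.3,0,0],[0,0,0]],
    [[0.45,0,0.02],[0,0,0]],
    [[0.57,0,0.08],[0,0,0]],
    [[0.637,-0.006,0.14],[0,0,0]],
    [[0.637,-0.006,0.14],[0,0,0]],
    [[0.637,-0.006,0.14],[0,0,0]],
    [[0.637,-0.006,0.14],[0,0,0]],
  ],
)

```text
clock: 40.75
tcp_pos: [0.6038, -0.2834, 0.2318]
orientation: [3.126, 0.297, 0.0]
contact_force: [0.1, -0.8, 0.7]
grip_width: 0.0001
gripper_force: 0.0
```

```bash
python3 - <<'E'
from h import *
p,d,T=look('wrist','w27'); o=r.get_obs(); print(T[:3,3],o['contact_force'])
C=cloud('wrist',d,T); k=(abs(C[...,2]-.208)<.006)&(np.hypot(C[...,0]-.606,C[...,1]+.281)<.04); P=C[k]; print(len(P),P.mean(0),cv2.minEnclosingCircle((P[:,:2]*1000).astype(np.float32)))
go(.604,-.282,.19,11)
E
```

```text
[ 0.60379031 -0.28344352  0.2317559 ] [0.06653403 0.07517172 1.17113979]
3262 [ 0.60850622 -0.28058523  0.20705047] ((605.1524047851562, -281.31121826171875), 21.942625045776367)
go [ 0.604 -0.282  0.19  11.   ] shift [ 0.0018 -0.0061  0.168 ] turn [ 0.0008 -0.0003 -0.0017]
```

Head centre is (0.605,-0.281) and I'm within 2.5 mm of it. I'll descend to just above contact, then press.

servo_tool(
  commands=[
    [[0.005,-0.008,0.08],[0,0,0]],
    [[0.005,-0.008,0.14],[0,0,0]],
    [[0.005,-0.008,0.16],[0,0,0]],
    [[0.005,-0.008,0.17],[0,0,0]],
    [[0.005,-0.008,0.175],[0,0,0]],
    [[0.005,-0.008,0.18],[0,0,0]],
    [[0.005,-0.008,0.19],[0,0,0]],
    [[0.005,-0.008,0.19],[0,0,0]],
  ],
)

```text
clock: 41.6
tcp_pos: [0.6055, -0.2807, 0.1839]
orientation: [3.127, 0.299, 0.001]
contact_force: [-1.7, -1.3, 4.6]
grip_width: -0.0001
gripper_force: 2.5
```

servo_tool(
  commands=[
    [[0,0,0.015],[0,0,0]],
    [[0,0,0.03],[0,0,0]],
    [[0,0,0.042],[0,0,0]],
    [[0,0,0.048],[0,0,0]],
    [[0,0,0.048],[0,0,0]],
  ],
)

```text
clock: 42.1
tcp_pos: [0.6057, -0.2807, 0.1733]
orientation: [3.126, 0.299, 0.002]
contact_force: [-5.7, 0.1, 12.0]
grip_width: 0.0
gripper_force: 5.9
```

servo_tool(
  commands=[
    [[0,0,0.005],[0,0,0]],
    [[0,0,0.01],[0,0,0]],
    [[0,0,0.01],[0,0,0]],
  ],
)

```text
clock: 42.4
tcp_pos: [0.6058, -0.2808, 0.1731]
orientation: [3.125, 0.298, 0.002]
contact_force: [-12.0, 2.2, 24.4]
grip_width: 0.0002
gripper_force: 12.3
```

The force jumped to 24 N with no further travel, so it's at the stop. I'll release upward and look at the head and die.

servo_tool(
  commands=[
    [[0,0,0],[0,0,0]],
    [[0,0,-0.02],[0,0,0]],
    [[0,0,-0.06],[0,0,0]],
    [[0,0,-0.15],[0,0,0]],
    [[0,0,-0.3],[0,0,0]],
    [[-0.15,0,-0.35],[0,0,0]],
    [[-0.35,0,-0.37],[0,0,0]],
    [[-0.55,0,-0.37],[0,0,0]],
    [[-0.67,0,-0.37],[0,0,0]],
    [[-0.67,0,-0.37],[0,0,0]],
    [[-0.67,0,-0.37],[0,0,0]],
    [[-0.67,0,-0.37],[0,0,0]],
  ],
  claw=0.6,
)

```text
clock: 43.6
tcp_pos: [0.4424, -0.3113, 0.2616]
orientation: [-3.127, -0.302, -0.002]
contact_force: [0.3, 0.1, -0.9]
grip_width: 0.0343
gripper_force: 0.0
```

```bash
python3 - <<'E'
from h import *
p,d,T=look('wrist','w28'); o=r.get_obs(); print(o['clock'],T[:3,3],o['contact_force'])
C=cloud('wrist',d,T); k=(abs(C[...,2]-.205)<.012)&(np.hypot(C[...,0]-.606,C[...,1]+.281)<.024); print('head',k.sum(),np.median(C[k][:,2]) if k.any() else '')
m=(abs(C[...,2]-.028)<.005); v,u=np.nonzero(m); G=at_z('wrist',np.c_[u,v],.028,T)[:,:2]-[.6055,-.281]; c,s=np.cos(.1948),np.sin(.1948); X=G@[c,s]; Y=G@[-s,c]
for x in(-.04,-.02): k=(abs(X-x)<.003)&(abs(Y)<.1); print(x,k.sum(),Y[k].min().round(4),Y[k].max().round(4))
for y in(-.06,.06): k=(abs(Y-y)<.003)&(abs(X)<.09); print('y',y,k.sum(),X[k].min().round(4))
D=C[...,:2]-[.6055,-.281]; X=D@[c,s]; Y=D@[-s,c]; k=(abs(Y)<.02)&(X<-.066)&(X>-.13)&(abs(C[...,2]-.036)<.005); print('handle Y',np.median(Y[k]),X[k].min())
h=np.array([.6055,-.281])-.107*np.array([c,s]); go(h[0]-.05*c,h[1]-.05*s,.05,11.5); go(*h,-.009,11.5)
E
```

```text
43.65 [ 0.44236026 -0.31129933  0.26155482] [ 0.11039995  0.26427726 -0.05934144]
head 781 0.20688430466775726
-0.04 483 -0.0765 0.0764
-0.02 362 -0.0765 0.0763
y -0.06 400 -0.0566
y 0.06 415 -0.0589
handle Y 0.00014206055302090523 -0.11941365418773786
go [ 0.4515 -0.3114  0.05   11.5   ] shift [0.0342 0.0081 0.8458] turn [-0.0002 -0.0008 -0.005 ]
go [ 5.005e-01 -3.017e-01 -9.000e-03  1.150e+01] shift [0.2339 0.0078 1.082 ] turn [-0.0002 -0.0008 -0.005 ]
```

servo_tool(
  commands=[
    [[0.034,0.007,0.15],[0,0,-0.012]],
    [[0.034,0.007,0.35],[0,0,-0.012]],
    [[0.034,0.007,0.55],[0,0,-0.012]],
    [[0.034,0.007,0.75],[0,0,-0.012]],
    [[0.034,0.007,0.95],[0,0,-0.012]],
    [[0.034,0.007,1],[0,0,-0.012]],
    [[0.034,0.007,1],[0,0,-0.012]],
    [[0.034,0.007,1],[0,0,-0.012]],
  ],
)

```text
clock: 44.45
tcp_pos: [0.4516, -0.3124, 0.0131]
orientation: [3.123, 0.33, 0.004]
contact_force: [-0.2, -0.5, 0.8]
grip_width: 0.0343
gripper_force: 0.0
```

```bash
python3 - <<'E'
from h import *
c,s=np.cos(.1948),np.sin(.1948); h=np.array([.6055,-.281])-.107*np.array([c,s]); go(*h,-.009,12.2)
p,d,T=look('wrist','w29'); C=cloud('wrist',d,T); k=(abs(C[...,2]-.036)<.005)&(np.hypot(C[...,0]-.51,C[...,1]+.3)<.03); print(T[:3,3],'handle',C[k].mean(0),cv2.minAreaRect((C[k][:,:2]*1000).astype(np.float32)))
E
```

```text
go [ 5.005e-01 -3.017e-01 -9.000e-03  1.220e+01] shift [ 0.2002 -0.0009  0.0891] turn [ 0.001  -0.0015 -0.0016]
[ 0.45156091 -0.31237624  0.01314977] handle [ 0.51407662 -0.29876918  0.03517855] ((513.5881958007812, -298.9107360839844), (52.29051208496094, 14.295557975769043), 12.18454360961914)
```

servo_tool(
  commands=[
    [[0,0,0.06],[0,0,0]],
    [[0,0,0.088],[0,0,0]],
    [[0.06,0,0.088],[0,0,0]],
    [[0.13,0,0.088],[0,0,0]],
    [[0.2,0,0.088],[0,0,0]],
    [[0.2,0,0.088],[0,0,0]],
    [[0.2,0,0.088],[0,0,0]],
  ],
)

```text
clock: 45.2
tcp_pos: [0.4995, -0.3011, -0.0104]
orientation: [-3.124, -0.331, -0.001]
contact_force: [-0.8, 0.6, -0.3]
grip_width: 0.0341
gripper_force: 0.0
```

servo_tool(
  commands=[
    [[0,0,0],[0,0,0]],
    [[0,0,0],[0,0,0]],
    [[0,0,0],[0,0,0]],
    [[0,0,0],[0,0,0]],
    [[0,0,0],[0,0,0]],
    [[0,0,0],[0,0,0]],
  ],
  claw=1,
  squeeze=70,
)

```text
clock: 45.8
tcp_pos: [0.4977, -0.302, -0.0105]
orientation: [3.124, 0.328, -0.002]
contact_force: [-3.5, 0.3, 5.2]
grip_width: 0.0127
gripper_force: 69.2
```

```bash
python3 - <<'E'
from h import *
o=r.get_obs(); T=tcp(o); print(T[:3,3],np.degrees(np.arctan2(T[1,0],T[0,0])),o['contact_force'])
# die now (.6057,-.281) yaw 12.2 ; goal mark (.5619,-.0096) yaw 10.3
rel=T[:2,3]-np.array([.6056,-.281]); dy=np.radians(10.3-12.2)
R2=np.array([[np.cos(dy),-np.sin(dy)],[np.sin(dy),np.cos(dy)]]); t=np.array([.5621,-.0094])+R2@rel
print(rel,t); go(t[0],t[1],-.009,np.degrees(np.arctan2(T[1,0],T[0,0]))-1.9)
E
```

```text
[ 0.49768292 -0.30204353 -0.01045641] 11.974340566467326 [-3.52604039  0.31980982  5.2226562 ]
[-0.10791708 -0.02104353] [ 0.45354455 -0.02685395]
go [ 4.53500e-01 -2.69000e-02 -9.00000e-03  1.00743e+01] shift [ 0.0557 -1.1134 -0.0059] turn [0.     0.0007 0.0211]
```

servo_tool(
  commands=[
    [[0.002,-0.04,0],[0,0,0]],
    [[0.004,-0.1,0],[0,0,0]],
    [[0.008,-0.17,0],[0,0,0.002]],
    [[0.012,-0.25,0],[0,0,0.004]],
    [[0.016,-0.33,0],[0,0,0.006]],
    [[0.02,-0.41,0],[0,0,0.008]],
    [[0.024,-0.49,0],[0,0,0.01]],
    [[0.028,-0.57,0],[0,0,0.012]],
    [[0.032,-0.65,0],[0,0,0.014]],
    [[0.036,-0.73,0],[0,0,0.016]],
    [[0.04,-0.81,0],[0,0,0.018]],
    [[0.044,-0.88,0],[0,0,0.02]],
    [[0.048,-0.94,0],[0,0,0.021]],
    [[0.05,-0.98,0],[0,0,0.021]],
    [[0.05,-1,0],[0,0,0.021]],
    [[0.05,-1,0],[0,0,0.021]],
  ],
)

```text
clock: 47.4
tcp_pos: [0.4588, -0.0543, -0.0105]
orientation: [-3.129, -0.277, -0.001]
contact_force: [0.5, -1.0, 2.6]
grip_width: 0.0128
gripper_force: 69.0
```

```bash
python3 - <<'E'
from h import *
o=r.get_obs(); T=tcp(o); print(T[:3,3],np.degrees(np.arctan2(T[1,0],T[0,0])),o['contact_force'])
go(.4535,-.0269,-.009,10.07)
E
```

```text
[ 0.45879358 -0.05426557 -0.01047807] 10.130809528768495 [ 0.50614794 -0.99338907  2.58145925]
go [ 4.535e-01 -2.690e-02 -9.000e-03  1.007e+01] shift [-0.0016 -0.1115 -0.0059] turn [-0.     -0.0003  0.0007]
```

servo_tool(
  commands=[
    [[0,-0.03,0],[0,0,0]],
    [[-0.001,-0.07,0],[0,0,0]],
    [[-0.002,-0.1,0],[0,0,0]],
    [[-0.002,-0.112,0],[0,0,0]],
    [[-0.002,-0.112,0],[0,0,0]],
    [[-0.002,-0.112,0],[0,0,0]],
  ],
)

```text
clock: 48.0
tcp_pos: [0.4534, -0.0275, -0.0105]
orientation: [3.129, 0.276, 0.0]
contact_force: [0.3, -2.7, 2.2]
grip_width: 0.0129
gripper_force: 69.2
```

```bash
python3 - <<'E'
from h import *
p,d,T=look('wrist','w30'); o=r.get_obs(); print(T[:3,3],np.degrees(np.arctan2(T[1,0],T[0,0])),o['contact_force']); C=cloud('wrist',d,T); hsv=cv2.cvtColor(p,cv2.COLOR_RGB2HSV)
c0=np.array([.5619,-.0096]); a=.1798; c,s=np.cos(a),np.sin(a)
def ed(z,m):
    v,u=np.nonzero(m); G=at_z('wrist',np.c_[u,v],z,T)[:,:2]-c0; return G@[c,s],G@[-s,c]
X,Y=ed(.028,abs(C[...,2]-.028)<.005)
for x in(-.04,-.02,0): k=(abs(X-x)<.003)&(abs(Y)<.1); print('plate',x,Y[k].min().round(4),Y[k].max().round(4))
for y in(-.06,-.04,.04,.06): k=(abs(Y-y)<.003)&(abs(X)<.09); print('plate y',y,X[k].min().round(4))
W=(hsv[...,1]<70)&(hsv[...,2]>110)&(abs(C[...,2])<.006); X,Y=ed(0,W)
for n,k,V in(('right',(abs(Y+.083)<.012)&(abs(X)<.05),Y),('left',(abs(Y-.083)<.012)&(abs(X)<.05),Y),('near',(abs(X+.064)<.012)&(abs(Y)<.07),X)): print(n,k.sum(),V[k].mean().round(4) if k.any() else None)
E
```

```text
[ 0.45335311 -0.02751834 -0.01048218] 10.071465291146351 [ 0.17390358 -4.35397105  2.22895643]
plate -0.04 -0.0769 0.0763
plate -0.02 -0.077 0.0759
plate 0 -0.0777 0.0757
plate y -0.06 -0.0589
plate y -0.04 -0.0585
plate y 0.04 -0.0574
plate y 0.06 -0.0573
right 0 None
left 2 0.0927
near 628 -0.0654
```

The die is centred in the loading outline within about 1 mm. I'll release it and go over the plate's grip block.

servo_tool(
  commands=[
    [[0,0,0],[0,0,0]],
    [[0,0,0],[0,0,0]],
    [[0,0,0],[0,0,0]],
    [[0,0,0],[0,0,0]],
    [[0,0,-0.1],[0,0,0]],
    [[0,0,-0.25],[0,0,0]],
    [[0,0,-0.42],[0,0,0]],
    [[0.1,0,-0.48],[0,0,0]],
    [[0.25,0,-0.48],[0,0,0]],
    [[0.4,0,-0.48],[0,0,0]],
    [[0.43,0,-0.48],[0,0,0]],
    [[0.43,0,-0.48],[0,0,0]],
    [[0.43,0,-0.48],[0,0,0]],
  ],
  claw=0.4,
)

```text
clock: 49.35
tcp_pos: [0.5574, -0.0083, 0.1088]
orientation: [3.129, 0.278, -0.003]
contact_force: [-0.9, -0.3, -0.7]
grip_width: 0.0514
gripper_force: 0.0
```

```bash
python3 - <<'E'
from h import *
p,d,T=look('wrist','w31'); print(T[:3,3])
C=cloud('wrist',d,T); k=(abs(C[...,2]-.073)<.004)&(np.hypot(C[...,0]-.561,C[...,1]+.01)<.03); P=C[k]; q=cv2.minAreaRect((P[:,:2]*1000).astype(np.float32)); print(q,np.median(P,0))
go(q[0][0]/1000,q[0][1]/1000,.026,10)
p,d,_=look('top','top1'); C=cloud('top',d); k=(abs(C[...,0]-.61)<.1)&(abs(C[...,1]-.275)<.11); print('drop zone heights',np.nanpercentile(C[k][:,2],[1,50,99,100]))
E
```

```text
[ 0.55739404 -0.008316    0.10878621]
((562.2174682617188, -10.83575439453125), (21.863027572631836, 17.325977325439453), 9.84091854095459) [ 0.56280572 -0.01056509  0.07209097]
go [ 0.5622 -0.0108  0.026  10.    ] shift [0.0186 0.0125 0.3316] turn [0.0001 0.0013 0.0015]
drop zone heights [-0.00478501  0.00104349  0.00693356  0.01040861]
```

servo_tool(
  commands=[
    [[0.018,0.012,0],[0,0,0]],
    [[0.018,0.012,0.08],[0,0,0]],
    [[0.018,0.012,0.18],[0,0,0]],
    [[0.018,0.012,0.28],[0,0,0]],
    [[0.018,0.012,0.325],[0,0,0]],
    [[0.018,0.012,0.325],[0,0,0]],
    [[0.018,0.012,0.325],[0,0,0]],
  ],
)

```text
clock: 50.15
tcp_pos: [0.5644, -0.0103, 0.0289]
orientation: [3.129, 0.277, 0.001]
contact_force: [0.9, 0.1, -0.3]
grip_width: 0.0511
gripper_force: 0.0
```

servo_tool(
  commands=[
    [[0,0,0],[0,0,0]],
    [[0,0,0],[0,0,0]],
    [[0,0,0],[0,0,0]],
    [[0,0,0],[0,0,0]],
    [[0,0,0],[0,0,0]],
    [[0,0,0],[0,0,0]],
    [[0,0,0],[0,0,0]],
  ],
  claw=1,
  squeeze=80,
)

```text
clock: 50.85
tcp_pos: [0.5647, -0.0102, 0.0295]
orientation: [3.129, 0.276, 0.003]
contact_force: [-1.5, -0.1, 6.8]
grip_width: 0.0166
gripper_force: 78.7
```

servo_tool(
  commands=[
    [[0,0,-0.02],[0,0,0]],
    [[0,0,-0.04],[0,0,0]],
    [[0,0,-0.06],[0,0,0]],
    [[0,0,-0.06],[0,0,0]],
  ],
)

```text
clock: 51.25
tcp_pos: [0.5646, -0.0101, 0.0442]
orientation: [-3.129, -0.277, -0.002]
contact_force: [1.7, 1.4, -1.7]
grip_width: 0.0167
gripper_force: 78.7
```

```bash
python3 - <<'E'
from h import *
p,d,T=look('wrist'); plate_plane(d,T); base_front(d,T,(.5619,-.0096),.178); o=r.get_obs(); print(T[:3,3],o['contact_force'],o['moment'],o['grip_width'])
E
```

```text
plate top: tool plane [-0.0013 -0.      0.0023] world slope x,y (deg) [0.16 0.02] z at base centre 0.0419 21735
base front edge (nominal .057): [np.float64(0.0574), np.float64(0.0576), np.float64(0.0579), np.float64(0.0588), np.float64(0.0589)]
[ 0.56462294 -0.01011792  0.04419053] [ 2.56494398  1.94758075 -0.99444711] [ 0.37028063 -0.48819704 -0.04790492] 0.01617937975255011
```

Lifting cleanly and level. I'll continue up.

servo_tool(
  commands=[
    [[0,0,-0.03],[0,0,0]],
    [[0,0,-0.06],[0,0,0]],
    [[0,0,-0.1],[0,0,0]],
    [[0,0,-0.2],[0,0,0]],
    [[0,0,-0.28],[0,0,0]],
    [[0,0,-0.28],[0,0,0]],
    [[0,0,-0.28],[0,0,0]],
  ],
)

```text
clock: 52.0
tcp_pos: [0.5636, -0.0107, 0.1132]
orientation: [3.129, 0.277, -0.0]
contact_force: [-0.2, 0.4, -2.8]
grip_width: 0.0165
gripper_force: 78.8
```

```bash
python3 - <<'E'
from h import *
p,d,T=look('wrist'); plate_plane(d,T); o=r.get_obs(); print(T[:3,3],o['contact_force'])
go(.605,.27,T[2,3],2)
E
```

```text
plate top: tool plane [-0.0005 -0.0004  0.0023] world slope x,y (deg) [ 0.03 -0.05] z at base centre 0.1109 21420
[ 0.56356083 -0.01074114  0.11323657] [-0.20430022 -0.99792854 -4.25579584]
go [0.605  0.27   0.1132 2.    ] shift [ 0.3624 -1.0762 -0.0038] turn [0.0002 0.001  0.0901]
```

servo_tool(
  commands=[
    [[0.05,-0.1,0],[0,0,0]],
    [[0.1,-0.25,0],[0,0,0]],
    [[0.15,-0.4,0],[0,0,0]],
    [[0.2,-0.56,0],[0,0,0]],
    [[0.25,-0.72,0],[0,0,0]],
    [[0.3,-0.88,0],[0,0,0]],
    [[0.3,-1,0],[0,0,0]],
    [[0.3,-1,0],[0,0,0]],
    [[0.3,-1,0.1],[0,0,0]],
    [[0.3,-1,0.25],[0,0,0]],
    [[0.3,-1,0.32],[0,0,0]],
    [[0.3,-1,0.34],[0,0,0]],
    [[0.3,-1,0.36],[0,0,0]],
    [[0.3,-1,0.36],[0,0,0]],
  ],
)

```text
clock: 53.45
tcp_pos: [0.5943, 0.2491, 0.0236]
orientation: [-3.129, -0.277, -0.001]
contact_force: [-0.1, 0.4, -2.7]
grip_width: 0.0163
gripper_force: 78.7
```

```bash
python3 - <<'E'
from h import *
p,d,T=look('wrist'); plate_plane(d,T); o=r.get_obs(); print(T[:3,3],o['contact_force'])
E
```

```text
plate top: tool plane [ 0.0001 -0.0007  0.0024] world slope x,y (deg) [ 0.04 -0.02] z at base centre 0.0213 21236
[0.59427391 0.24911359 0.02363926] [-0.16472631  0.30683886 -3.60347112]
```

servo_tool(
  commands=[
    [[0,0,0.014],[0,0,0]],
    [[0,0,0.024],[0,0,0]],
    [[0,0,0.03],[0,0,0]],
    [[0,0,0.03],[0,0,0]],
  ],
)

```text
clock: 53.9
tcp_pos: [0.5939, 0.2489, 0.0157]
orientation: [3.129, 0.277, 0.0]
contact_force: [-0.5, -0.4, -2.5]
grip_width: 0.0163
gripper_force: 78.8
```

servo_tool(
  commands=[
    [[0,0,0],[0,0,0]],
    [[0,0,0],[0,0,0]],
    [[0,0,0],[0,0,0]],
    [[0,0,0],[0,0,0]],
    [[0,0,-0.1],[0,0,0]],
    [[0,0,-0.3],[0,0,0]],
    [[0,0.05,-0.5],[0,0,0]],
    [[0,0.2,-0.6],[0,0,0]],
    [[-0.05,0.35,-0.6],[0,0,0]],
    [[-0.1,0.5,-0.6],[0,0,0]],
    [[-0.1,0.5,-0.6],[0,0,0]],
    [[-0.1,0.5,-0.6],[0,0,0]],
  ],
  claw=0.4,
)

```text
clock: 55.1
tcp_pos: [0.5914, 0.1202, 0.1659]
orientation: [3.129, 0.273, 0.001]
contact_force: [-0.5, 0.2, -0.3]
grip_width: 0.0513
gripper_force: 0.0
```

```bash
python3 - <<'E'
from h import *
p,d,T=look('wrist','w32'); print(T[:3,3],r.get_obs()['clock'])
C=cloud('wrist',d,T)
q,e=base_fit(p,d,T,x0=[.562,-.0096,.175]); print('base',q.round(4),np.degrees(q[2]),e)
u=np.array([np.cos(q[2]),np.sin(q[2])]); v=np.array([-u[1],u[0]])
for i,j in((1,1),(-1,1),(-1,-1)):
    b=q[:2]+.032*i*u+.028*j*v; k=np.hypot(C[...,0]-b[0],C[...,1]-b[1])<.009; print('z',np.percentile(C[k][:,2],[5,50,95]).round(4)); blank_fit(d,T,b,z0=.008); print(b)
pq,e=base_fit(p,d,T,x0=[.594,.249,.175]); print('plate',pq.round(4),e)
k=(abs(C[...,2]-.014)<.006)&(np.hypot(C[...,0]-.594,C[...,1]-.249)<.09); P=C[k]; print('plate plane',np.linalg.lstsq(np.c_[P[:,:2]-[.594,.249],np.ones(len(P))],P[:,2],rcond=None)[0])
hsv=cv2.cvtColor(p,cv2.COLOR_RGB2HSV); W=(hsv[...,1]<70)&(hsv[...,2]>110)&(abs(C[...,2])<.006)
vv,uu=np.nonzero(W); G=at_z('wrist',np.c_[uu,vv],0,T)[:,:2]; D=G-q[:2]; X=D@u;Y=D@v; k=(abs(X)<.08)&(abs(Y)<.1)&((abs(X)>.06)|(abs(Y)>.079))
f,e=frame_fit(G[k],[*q[:3],.064,.083]); print('outline',f.round(4),e,k.sum())
E
```

```text
[0.59135943 0.12017495 0.16592217] 55.15
base [ 0.5631 -0.0088  0.1552  0.0568  0.0758] 8.894913810142855 0.001050426154656968
z [0.0241 0.0253 0.0266]
blank circ [591.3  23.1] 12.3 mean [591.1  23.3] 404
[0.5903377  0.02376928]
z [0.0096 0.0247 0.0262]
blank circ [527.   12.7] 13.6 mean [528.4  12. ] 287
[0.52710739 0.01387343]
z [0.0175 0.025  0.0261]
blank circ [535.4 -40.7] 13.0 mean [535.6 -40.5] 314
[ 0.53576626 -0.04145309]
plate [0.5917 0.2475 0.1708 0.0571 0.0765] 0.0003605789850393906
plate plane [ 2.45634257e-03 -5.98727208e-06  1.31805704e-02]
outline [ 0.5613 -0.0098  0.1736  0.0645  0.0827] 0.0005585528450967325 245
```

View pics/w32.png

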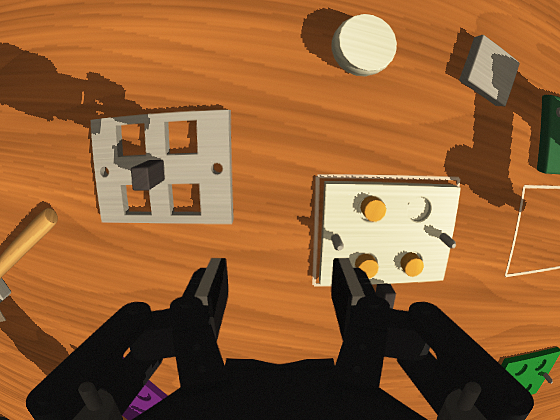

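The blanks are seated at pixels (373,208), (367,266) and (412,265), and the base is in its outline. The plate lies flat on the bench at (165,167), the bystanders are in place, and nothing touches the robot.

```bash
python3 -c "
from bench import r
print(r.hand_in())"
```

```text
the job is handed in; nothing more can be done
None
```

I completed every step and handed the job in at about 55 s of the 208 s limit. The last check showed all three blanks seated, the base within about 2 mm of its loading outline, and the plate flat on the bench about 0.26 m away; no verdict came back.

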